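# Tilt the board holder to the preset angle

### The job

Stand the angle gauge on the two studs in the yellow-walled pocket of the board holder, its dial facing away from the robot, and let go of it. Then press the holder's side lever down with the fingers, rocking gauge and holder until the gauge's swinging red pointer settles inside the green mark, and finish while still holding the lever there. Leave the other parts on the bench where they are and do not tip the gauge over.

Things in the scene. Friction and masses are not known exactly. Their poses are not given: they have to be found in the camera images.
- angle_gauge: Loose angle gauge, standing, 0.35 kg. Aluminium foot 36 x 90 x 12 mm (x, y, z); round black dial case, diameter 120, 14 thick in x, centred 70 mm up; on top a grey lug to grip, 16 mm thick in x, 40 wide in y, z = 126 to 160 mm. Origin: centre of the foot's underside; x points straight out of the white dial face, z up.
- dial (a point): Centre of the white dial face of the gauge, 8 mm in front of (x) and 70 mm above the gauge's origin.
- needle (a point): Tip of the red pointer, 52 mm from the dial centre, about which it turns freely. A brass weight hangs below, so the thin end always settles pointing straight up; z points from the dial centre to this tip, x out of the dial. A swing dies out in about half a second.
- green_mark (a point): Middle of the green mark on the dial, 45 mm from the dial centre; z points there from the dial centre, x out of the dial. The mark is a band 33 to 56 mm from the centre, reaching 6 degrees to either side of its middle, stiffly preset (nothing moves it). The pointer is on the mark when the two z directions agree.
- pointer (a joint): Angle of the pointer on the dial, rad, about the gauge's x: 0 along the gauge's z, positive towards the gauge's -y.
- mark (a joint): Angle of the middle of the green band on the dial, rad, same zero and sense as the pointer's angle (between 0.12 and 0.38).
- board_holder: Black cast iron board holder fixed to the bench. Base 200 x 150 mm (x, y), origin at the centre of its underside, z up. Cheeks (to 114 mm) carry the platform's hinge, along x, 90 mm above the origin. Platform 144 x 130 x 12 mm: circuit board on its -x half, yellow-walled gauge pocket on its +x half. The side lever sticks out to +y. At yaw 0 its +x points away from the robot.
- seat (a point): Middle of the gauge pocket, where the centre of the gauge's underside comes to rest; axes of the platform, at lever up those of the holder. Pocket 44 x 98 mm inside (x, y), walls rise 9 mm above this point, floor 5 mm below it. Two uneven brass studs, bars along x, at y = -30 and +30 mm, tops 2 mm below and 2 mm above this point: the gauge leans 0.067 rad to -y, away from the lever.
- side_lever: Side lever, fixed to the platform: steel bar with a red paddle. Origin on the hinge axis, y along the bar (sloping up 0.3 rad at rest), z square to it. Paddle 42 x 46 x 14 mm, centred 178 mm out along y. Pressing it down tilts platform and gauge towards the lever against a spring: about 2.5 N at the start of the travel, 6 N at the end.
- lever_pad (a point): Centre of the paddle's upper face, 178 mm out along the lever from the hinge axis and 7 mm above the lever's mid-plane.
- rocker (a joint): Tilt of the platform, rad: 0 level with the lever fully up (where the spring brings it), growing as the lever goes down, stop at 0.55. As the platform tilts by some angle, the pointer's angle on the dial of the seated gauge grows by the same.
- insulator: Clear glass insulator, a skirted bell 66 mm across and 76 mm tall, standing. Bystander. Origin: centre of its underside.
- coin_cup: Steel coin return cup, an open rectangular pan about 70 x 100 x 42 mm (x, y, z). Bystander. Origin: centre of its underside.
- fan_housing: Grey plastic fan housing, a square frame 80 x 80 x 25 mm lying flat. Bystander. Origin: centre of its underside.
- bushing_a: White nylon joystick bushing, a ring 28 mm across and 18 mm tall. Bystander. Origin: centre of its underside.
- bushing_b: Second white nylon joystick bushing, as the first. Bystander. Origin: centre of its underside.
Not all that is in view belongs to the job. Several things have the shape of the angle_gauge; the one meant has the colours described above.

How it is judged:
On the way, in this order (a step that is already met when the one before it is completed fails the run):
1. the gauge stands seated on the studs in the pocket, dial facing the holder's +x, let go, the lever up (x of angle_gauge in the frame of seat between -0.009 and 0.009 m and y of angle_gauge in the frame of seat between -0.009 and 0.009 m and z of angle_gauge in the frame of seat between -0.004 and 0.005 m and angle between the x axis of angle_gauge and the x axis of seat, either way round below 0.2 rad and x of dial in the frame of seat above 0 m and contact force between each of the arm, the fingers and angle_gauge below 0.3 N and value of joint rocker below 0.08 rad and linear speed of angle_gauge below 0.03 m/s), for 0.3 s.
2. with the fingers pressing the lever, the pointer has settled inside the green mark (x of angle_gauge in the frame of seat between -0.009 and 0.009 m and y of angle_gauge in the frame of seat between -0.009 and 0.009 m and z of angle_gauge in the frame of seat between -0.004 and 0.005 m and angle between the x axis of angle_gauge and the x axis of seat, either way round below 0.2 rad and x of dial in the frame of seat above 0 m and contact force between each of the arm, the fingers and angle_gauge below 0.3 N and angle between the z axis of needle and the z axis of green_mark, either way round below 0.11 rad and velocity of joint pointer between -0.3 and 0.3 rad/s and angular speed of angle_gauge below 0.15 rad/s and contact force between the fingers and side_lever above 1.5 N), for 0.6 s.
At the end, for the whole second after the job is handed in: Gauge let go and seated in the pocket (within 9 mm of the seat in x and y, -4 to 5 mm in z, 0.2 rad in yaw, dial to +x), fingers pressing the side lever with over 1.5 N, pointer still (under 0.3 rad/s; gauge under 0.15) and within 0.11 rad of the mark's middle (all of step 2); the arm keeps its last pose, push and grip.
It fails at once if a bystander was pushed more than 20 mm (distance of any of insulator, coin_cup, fan_housing, bushing_a, bushing_b from where it was at the start of the episode above 0.02 m).
It fails at once if the gauge was tipped over (angle between angle_gauge's own z axis and vertical above 0.8 rad).
It also fails if it takes over 48 s, if anything falls off the work surface, if the arm or the gripper's body presses on something with over 40 N, if the wrist force passes 120 N, or if a joint passes its speed limit or range.

### The arm

A 6-joint arm with a two-finger parallel gripper is mounted at the origin on the work surface. World frame = base frame: x ahead of the robot, y to its left, z up, the work surface at z = 0. Lengths are in m, angles in rad, forces in N, time in s.
With the tool pointing down it reaches from about 0.3 to 0.775 m from the base axis. Payload 14.6 kg.
Tool frame: the origin (TCP) lies at the very end of the fingers, on their centre line; the grasp point (between the pads) lies 19 mm behind it; z points along the fingers, y is the direction in which the jaws open and shut (so a half turn about z gives the same grasp; the last joint's range is limited). The gripper opens to 94 mm and grips with 3 to 60 N. Pads are 16 mm wide; open, the fingers measure 119 mm over their backs; the gripper's body (75 mm by 177 mm) begins 78 mm behind the grasp point.
Start: joints at [-1.393, 0.3, 1.521, -0, 1.321, -0.067], TCP at [0.133, -0.534, 0.181] pointing down, gripper open.
Joint ranges: [-3.03, 3.03], [-0.79, 2.21], [0.23, 2.52], [-1.04, 4.18], [0, 3.07], [-2.55, 2.55]. Speed limits (rad/s): [2.22, 2.22, 2.57, 3.14, 3.14, 3.14].

### API

Orientations are given as [roll, pitch, yaw] about the fixed x, y, z axes, in that order (R = Rz(yaw) Ry(pitch) Rx(roll)).
In Python, from station import ctrl, vision, ticket gives the robot as it stands.
- The arm moves only by the tool step_arm, never from a script. Its argument "steps" is a list of rows, each an object of numbers: "x", "y", "z": the shift along the tool's x, y, z in m; "ax", "ay", "az": the turn, a rotation vector about the tool's x, y, z in degrees; "claw": the finger opening in m, from 0 to 0.094. A call has 1 to 5 rows; each row shifts and turns the pose as measured when the row begins, along the tool's axes as they then stand; what a row does not reach is not made up. A row lasts 1/12 s, in which the tool goes at most 41.7 mm and 7.16 degrees, less where a joint would pass 70% of its speed; a pose out of reach is approached as far as the arm can. A call with a gripper value outside its range is refused whole. The fingers move at their own pace and stop on an object; "grip_force" is the grip in N (left out, the last holds). Time passes only in rows, so rows that do not move let the fingers close. It gives the time, the measured TCP pose, the force and the opening at its end, in the units of the state.
- ctrl.get_obs(): the state, without advancing time (a new reading comes with each control period).
- vision.camera(name): name is "scene" or "top" or "wrist"; returns (picture, depth): 400x640x3 uint8, red, green, blue; 400x640 float32, m along the optical axis (not along the pixel's ray), 0 where there is no reading.
- vision.camera_params(name): a dict with "fov_y" (degrees; the focal length in pixels is half the picture's height over the tangent of half this angle, whatever the lens; pixels are square), "cx", "cy" (the principal point, pixels), "k1" (the pictures are not rectified: a ray, as slopes to the right and down, at radius r is drawn at 1 + k1 r^2 times it, then the intrinsics apply), "origin" and "attitude" of the camera in the world; the wrist camera has in their place "mount" (4x4, takes a point from camera to tool coordinates, whose origin is the TCP and whose axes are the flange's). Camera axes: x right, y up, looking along -z (the intrinsics and any distortion apply to the point x, -y, -z); pixel columns grow to the right and rows downward; lengths in m; the calibration is good to about 2 mm. A picture is of the moment at which its call begins: read the wrist's pose just before it. camera_params takes no time and is no camera call.
- ticket.hand_in(): hands the job in, once; it reports no verdict.
The state is a dict: "time_s": time; "qpos": joint angles; "joint_vel": joint speeds; "tau": joint torques, N m; "ee_pos": TCP position; "eef_rot": TCP orientation; "force": force on the tool from outside, world axes, zero at the start; "moment": the same for the moment, N m; "grip_width": finger opening in m.
Only numpy, scipy, OpenCV 4.12 (cv2) and the standard library are available. Lean on these libraries where they do the work, as an engineer would, in place of code of your own. Each camera call takes 0.05 s, during which the arm holds its last target.

## Working session

There is one attempt and no reset: what is moved stays moved. The work goes in short steps, Python scripts to look and compute and a tool call to move; the robot and the scene stay as the last step left them, time stands still between calls to the robot, and variables do not carry over. Pictures are saved under pics/ and viewed, and the job is handed in when it is done.

Besides the shell and the picture viewer there is one more tool, called after "Call:" as name([rows], argument=value, ...), one row to a line, values as JSON. step_arm: Moves the arm, as the interface text tells. Its arguments: {"type":"object","properties":{"steps":{"type":"array"},"grip_force":{"type":"number"}},"required":["steps"]}

```bash
ls; mkdir -p pics; python3 - <<'E'
from station import ctrl, vision, ticket
import cv2,json
print(ctrl.get_obs())
for n in ("scene","top","wrist"):
    print(n,vision.camera_params(n))
for n in ("scene","top"):
    p,d=vision.camera(n)
    import numpy as np
    np.savez(f"pics/{n}0.npz",p=p,d=d)
    cv2.imwrite(f"pics/{n}0.png",p[:,:,::-1])
E
```

```text
pics
{'time_s': 0.0, 'qpos': array([-1.39255606e+00,  3.00462591e-01,  1.52161150e+00,  1.59690609e-05,
        1.32069907e+00, -6.66278334e-02]), 'joint_vel': array([ 0.0012763 , -0.000266  , -0.00090941,  0.00079012,  0.00031463,
       -0.00026049]), 'tau': array([ 2.63037065e-03, -5.31800687e+01, -3.52735198e+01,  7.09642796e-02,
        2.43620243e-02, -8.86244379e-05]), 'ee_pos': array([ 0.13326828, -0.53329634,  0.18027815]), 'eef_rot': array([-3.14041579e+00, -9.40298183e-05,  2.44864080e-01]), 'force': array([-0.29136238,  0.09859546,  0.4299194 ]), 'moment': array([ 0.02157699, -0.04736392,  0.00331592]), 'grip_width': 0.09409035363852487}
scene {'fov_y': 43.478316180255135, 'cx': 318.8908717969283, 'cy': 195.1853188281755, 'k1': -0.09177411003983302, 'origin': array([ 1.4132914 , -0.33190591,  0.9726968 ]), 'attitude': array([ 0.82208802, -0.01455646,  1.21424188])}
top {'fov_y': 49.6727445746664, 'cx': 321.4360590719574, 'cy': 198.85191590301798, 'k1': 0.0029438987523626335, 'origin': array([ 0.42227106, -0.01784797,  1.24082819]), 'attitude': array([ 0.12287235,  0.01509324, -1.59233124])}
wrist {'fov_y': 66.40570686439442, 'cx': 324.65942436110765, 'cy': 195.00850294856872, 'k1': -0.06066253361411267, 'mount': array([[-4.02876875e-04,  9.58532347e-01,  2.84983468e-01,
         8.32906346e-02],
       [ 9.99999823e-01,  2.61483539e-04,  5.34193702e-04,
        -3.27253557e-04],
       [ 4.37523457e-04,  2.84983633e-01, -9.58532283e-01,
        -2.04245832e-01],
       [ 0.00000000e+00,  0.00000000e+00,  0.00000000e+00,
         1.00000000e+00]])}
```

View pics/scene0.png

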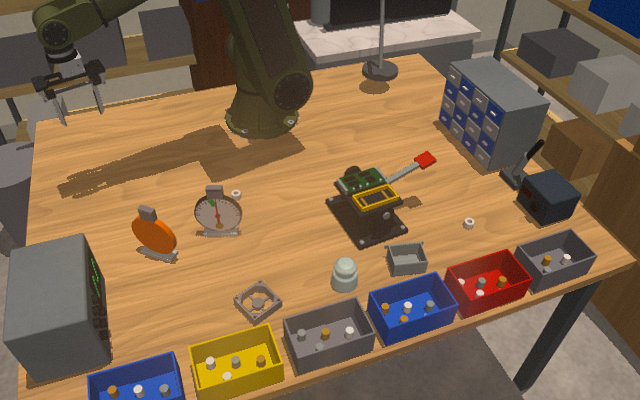

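View pics/top0.png

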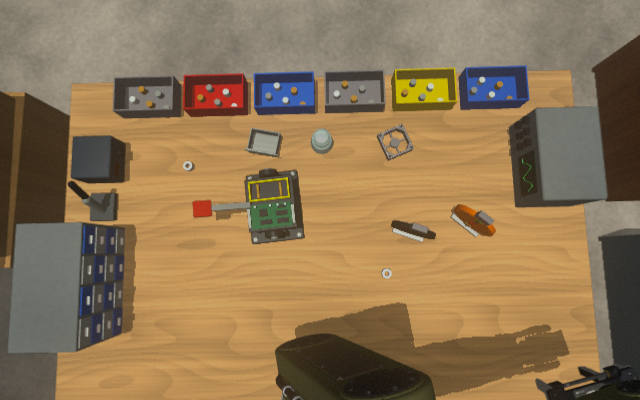

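```bash
cat > h.py <<'E'
import numpy as np, cv2
from scipy.spatial.transform import Rotation as R
from station import ctrl, vision, ticket
def K(c):
    f=200/np.tan(np.radians(c['fov_y'])/2); return np.array([[f,0,c['cx']],[0,f,c['cy']],[0,0,1.]])
def pose(c,obs=None):
    if 'mount' in c:
        T=np.eye(4);T[:3,:3]=R.from_euler('xyz',obs['eef_rot']).as_matrix();T[:3,3]=obs['ee_pos'];return T@c['mount']
    T=np.eye(4);T[:3,:3]=R.from_euler('xyz',c['attitude']).as_matrix();T[:3,3]=c['origin'];return T
def slopes(c,uv):
    uv=np.atleast_2d(np.asarray(uv,float)).reshape(-1,1,2)
    return cv2.undistortPoints(uv,K(c),np.array([c['k1'],0,0,0.])).reshape(-1,2)
def rays(c,uv,obs=None):
    s=slopes(c,uv);T=pose(c,obs);d=np.c_[s[:,0],-s[:,1],-np.ones(len(s))]@T[:3,:3].T
    return T[:3,3],d      # depth along axis = parameter
def onz(c,uv,z,obs=None):
    o,d=rays(c,uv,obs); return o+d*((z-o[2])/d[:,2:3])
def pts(c,uv,dep,obs=None):
    o,d=rays(c,uv,obs); uv=np.atleast_2d(uv).astype(int); return o+d*dep[uv[:,1],uv[:,0]][:,None]
def proj(c,P,obs=None):
    T=np.linalg.inv(pose(c,obs));p=np.atleast_2d(P)@T[:3,:3].T+T[:3,3]
    s=np.c_[p[:,0]/-p[:,2],-p[:,1]/-p[:,2]];r=(s**2).sum(1,keepdims=True);s=s*(1+c['k1']*r)
    k=K(c);return np.c_[s[:,0]*k[0,0]+k[0,2],s[:,1]*k[1,1]+k[1,2]]
def snap(n,tag):
    obs=ctrl.get_obs();p,d=vision.camera(n);np.savez(f"pics/{tag}.npz",p=p,d=d,e=obs['ee_pos'],r=obs['eef_rot']);cv2.imwrite(f"pics/{tag}.png",p[:,:,::-1]);return p,d,obs
def load(tag):
    z=np.load(f"pics/{tag}.npz");return z['p'],z['d'],({'ee_pos':z['e'],'eef_rot':z['r']} if 'e' in z else None)
E
python3 - <<'E'
from h import *
p,_,_=load('scene0');q,_,_=load('top0')
a=cv2.resize(p[170:270,120:260],None,fx=4,fy=4,interpolation=cv2.INTER_CUBIC)
b=cv2.resize(q[195:255,380:500],None,fx=4,fy=4,interpolation=cv2.INTER_CUBIC)
cv2.imwrite('pics/c1.png',a[:,:,::-1]);cv2.imwrite('pics/c2.png',b[:,:,::-1])
c=cv2.resize(p[140:260,310:450],None,fx=4,fy=4,interpolation=cv2.INTER_CUBIC)
b=cv2.resize(q[160:250,180:310],None,fx=5,fy=5,interpolation=cv2.INTER_CUBIC)
cv2.imwrite('pics/c3.png',c[:,:,::-1]);cv2.imwrite('pics/c4.png',b[:,:,::-1])
E
```

```text
(no output)
```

View pics/c1.png

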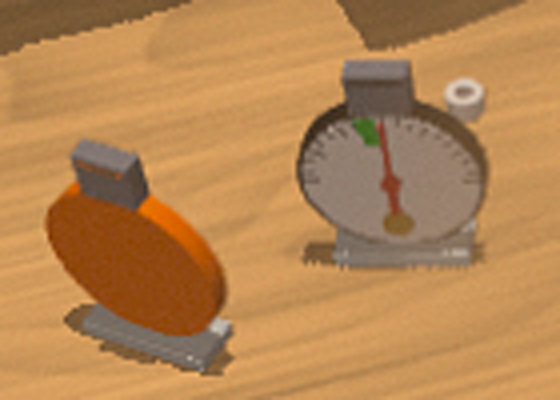

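View pics/c2.png

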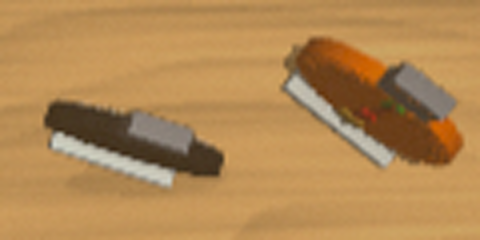

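View pics/c3.png

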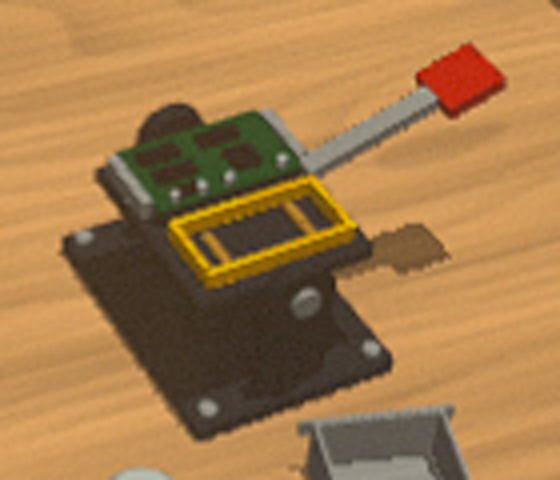

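View pics/c4.png

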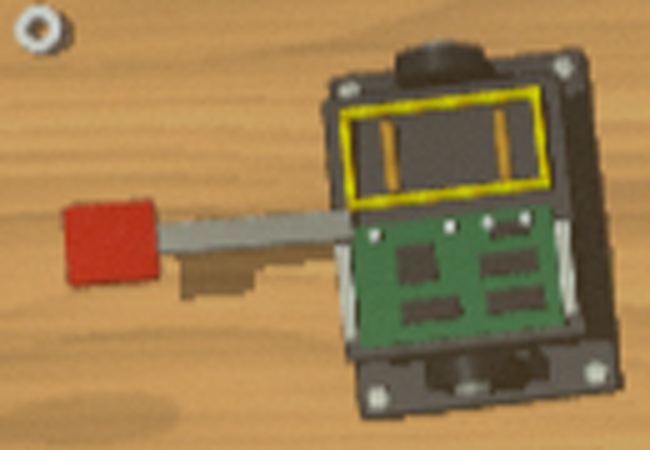

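Candidates: scene (153,232)/top (473,220), orange case – a decoy; scene (218,212)/top (413,230), black case, white dial, aluminium foot, grey lug – this fits. The crop confirms it: its dial faces away from the robot, with the green mark left of the pointer. Now measure.

```bash
cat > m.py <<'E'
from h import *
def cloud(n,tag,box):
    p,d,o=load(tag);c=vision.camera_params(n);u0,v0,u1,v1=box
    g=np.stack(np.meshgrid(np.arange(u0,u1),np.arange(v0,v1)),-1).reshape(-1,2)
    P=pts(c,g,d,o);col=p[g[:,1],g[:,0]].astype(int);ok=d[g[:,1],g[:,0]]>0
    hsv=cv2.cvtColor(p,cv2.COLOR_RGB2HSV)[g[:,1],g[:,0]].astype(int)
    return g[ok],P[ok],hsv[ok]
def rect(P):
    r=cv2.minAreaRect(P[:,:2].astype(np.float32)*1000);return r
E
python3 - <<'E'
from m import *
g,P,h=cloud('top','top0',(385,210,440,250))
print('z top',np.percentile(P[:,2],[2,50,98,100]))
m=(P[:,2]>.15)&(P[:,2]<.17);print('lug',m.sum(),P[m].mean(0),rect(P[m]))
m=(P[:,2]>.06)&(P[:,2]<.142);print('case',m.sum(),rect(P[m]))
g,P,h=cloud('scene','scene0',(190,180,246,240))
m=(P[:,2]>.15)&(P[:,2]<.17);print('scene lug',m.sum(),P[m].mean(0),rect(P[m]))
m=(P[:,2]>.025)&(P[:,2]<.12)
X=P[m];q=np.linalg.svd(X-X.mean(0))[2][2];print('dial plane normal',q,X.mean(0))
for n,b in(('top',(180,160,310,250)),('scene',(310,140,450,260))):
    g,P,h=cloud(n,n+'0',b)
    for nm,m in(('yellow',(h[:,0]>20)&(h[:,0]<33)&(h[:,1]>180)&(h[:,2]>120)),('red',((h[:,0]<6)|(h[:,0]>174))&(h[:,1]>170))):
        X=P[m];print(n,nm,m.sum(),X.mean(0),np.percentile(X[:,2],[5,50,95]),rect(X))
        Y=X[np.abs(X[:,2]-np.percentile(X[:,2],90))<.01]
        if nm=='red': a=np.linalg.svd(X-np.median(X,0))[2][2];print(' normal',a*np.sign(a[2]))
E
```

```text
z top [-0.00407448  0.00168329  0.16085638  0.16547487]
lug 111 [ 0.47926085 -0.24703403  0.15991527] ((479.31585693359375, -247.9708709716797), (39.68267059326172, 15.925405502319336), 70.19424438476562)
case 268 ((480.11810302734375, -246.52053833007812), (115.9354476928711, 16.41904640197754), 70.17466735839844)
scene lug 119 [ 0.48553071 -0.24539127  0.15673162] ((484.2381591796875, -246.1102294921875), (40.7981071472168, 19.153865814208984), 70.03447723388672)
dial plane normal [ 0.94470938 -0.32656118  0.02969814] [ 0.4900491  -0.246345    0.07488049]
top yellow 249 [0.59137201 0.13677591 0.1081228 ] [0.09816292 0.10940152 0.1133364 ] ((591.8777465820312, 136.91502380371094), (54.27858352661133, 108.54988098144531), 5.068679332733154)
top red 248 [0.54037882 0.30157035 0.14967898] [0.14314312 0.14977363 0.15615574] ((540.4473876953125, 301.7691650390625), (37.75849914550781, 42.37139129638672), 4.6911749839782715)
 normal [ 0.02041044 -0.28521926  0.95824495]
scene yellow 380 [0.59295282 0.13855675 0.10248716] [0.09360377 0.10565903 0.11070558] ((564.630859375, 183.0960693359375), (101.890869140625, 226.2556915283203), 29.82625389099121)
scene red 179 [0.54697411 0.30258107 0.14769043] [0.14052318 0.14757111 0.15408251] ((545.384033203125, 303.3657531738281), (41.82268142700195, 43.239383697509766), 7.797658920288086)
 normal [ 0.05999988 -0.31249639  0.94802216]
```

Call:
step_arm([
  {"z": -0.03, "az": -7},
  {"z": -0.03, "az": -7},
  {"az": -7},
  {"az": -7},
  {"az": -7},
])

```text
validation failed for argument at $.st...
```

Call:
step_arm([
  {"az": -7},
  {"az": -7},
  {"az": -7},
])

```text
validation failed for argument at $.st...
```

```bash
cat > d.py <<'E'
import sys
from h import *
def delta(pos,yaw_deg,lean=0):
    o=ctrl.get_obs();Rc=R.from_euler('xyz',o['eef_rot']);Rt=R.from_euler('z',yaw_deg,degrees=True)*R.from_euler('x',np.pi)*R.from_euler('y',lean,degrees=True)
    print('t',round(o['time_s'],2),'at',o['ee_pos'].round(4),'rot',np.degrees(o['eef_rot']).round(2),'F',o['force'].round(2),'w',round(o['grip_width'],4))
    print('shift mm',(Rc.inv().apply(np.array(pos)-o['ee_pos'])*1000).round(1),'turn deg',np.degrees((Rc.inv()*Rt).as_rotvec()).round(2))
a=[float(x) for x in sys.argv[1:]]
delta(a[:3],a[3],a[4] if len(a)>4 else 0)
E
python3 d.py .48 -.247 .24 70.2
```

```text
t 0.1 at [ 0.1333 -0.5333  0.1803] rot [-1.7994e+02 -1.0000e-02  1.4030e+01] F [ 0.2   0.15 -0.92] w 0.0938
shift mm [ 405.8 -193.8  -59.4] turn deg [-5.000e-02 -4.000e-02 -5.617e+01]
```

Call:
step_arm([
  {"x": 0, "y": 0, "z": -0.03, "ax": 0, "ay": 0, "az": -7, "claw": 0.094},
  {"x": 0, "y": 0, "z": -0.03, "ax": 0, "ay": 0, "az": -7, "claw": 0.094},
  {"x": 0, "y": 0, "z": 0, "ax": 0, "ay": 0, "az": -7, "claw": 0.094},
  {"x": 0, "y": 0, "z": 0, "ax": 0, "ay": 0, "az": -7, "claw": 0.094},
  {"x": 0, "y": 0, "z": 0, "ax": 0, "ay": 0, "az": -7, "claw": 0.094},
])

```text
time_s: 0.52
ee_pos: [0.1331, -0.5324, 0.2411]
eef_rot: [-3.137, -0.004, 0.868]
force: [-1.0, 0.4, -0.5]
grip_width: 0.0935
```

Call:
step_arm([
  {"x": 0, "y": 0, "z": 0, "ax": 0, "ay": 0, "az": -7, "claw": 0.094},
  {"x": 0, "y": 0, "z": 0, "ax": 0, "ay": 0, "az": -7, "claw": 0.094},
  {"x": 0, "y": 0, "z": 0, "ax": 0, "ay": 0, "az": -6, "claw": 0.094},
])

```text
time_s: 0.77
ee_pos: [0.133, -0.5321, 0.2406]
eef_rot: [-3.138, -0.006, 1.229]
force: [-0.0, -0.5, -0.3]
grip_width: 0.094
```

```bash
python3 d.py .48 -.247 .24 70.2
```

```text
t 0.77 at [ 0.133  -0.5321  0.2406] rot [-179.8    -0.35   70.42] F [-0.02 -0.5  -0.27] w 0.094
shift mm [384.9 231.3   2.1] turn deg [-0.2  -0.35  0.22]
```

Call:
step_arm([
  {"x": 0.035, "y": 0.021, "z": 0, "ax": 0, "ay": 0, "az": 0, "claw": 0.094},
  {"x": 0.035, "y": 0.021, "z": 0, "ax": 0, "ay": 0, "az": 0, "claw": 0.094},
  {"x": 0.035, "y": 0.021, "z": 0, "ax": 0, "ay": 0, "az": 0, "claw": 0.094},
  {"x": 0.035, "y": 0.021, "z": 0, "ax": 0, "ay": 0, "az": 0, "claw": 0.094},
  {"x": 0.035, "y": 0.021, "z": 0, "ax": 0, "ay": 0, "az": 0, "claw": 0.094},
])

```text
time_s: 1.18
ee_pos: [0.2887, -0.3997, 0.2384]
eef_rot: [-3.134, -0.009, 1.23]
force: [1.0, -1.5, 0.1]
grip_width: 0.0937
```

Call:
step_arm([
  {"x": 0.035, "y": 0.021, "z": 0, "ax": 0, "ay": 0, "az": 0, "claw": 0.094},
  {"x": 0.035, "y": 0.021, "z": 0, "ax": 0, "ay": 0, "az": 0, "claw": 0.094},
  {"x": 0.035, "y": 0.021, "z": 0, "ax": 0, "ay": 0, "az": 0, "claw": 0.094},
  {"x": 0.02, "y": 0.015, "z": 0, "ax": 0, "ay": 0, "az": 0, "claw": 0.094},
  {"x": 0, "y": 0, "z": 0, "ax": 0, "ay": 0, "az": 0, "claw": 0.094},
])

```text
time_s: 1.6
ee_pos: [0.4096, -0.2993, 0.2382]
eef_rot: [-3.133, -0.011, 1.235]
force: [-0.5, -0.6, -0.5]
grip_width: 0.0942
```

```bash
python3 d.py .48 -.247 .24 70.2; python3 -c "
from h import *
snap('wrist','w1')"
```

```text
t 1.6 at [ 0.4096 -0.2993  0.2382] rot [-179.53   -0.62   70.77] F [-0.46 -0.6  -0.54] w 0.0942
shift mm [72.6 49.2 -1.4] turn deg [-0.48 -0.62  0.57]
```

View pics/w1.png

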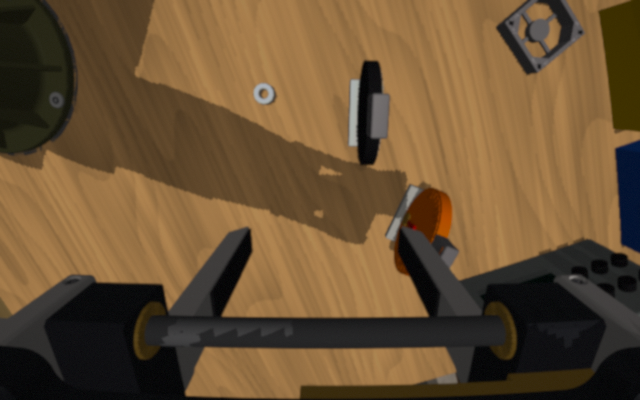

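The wrist view shows the black gauge at (370,112) with its lug at (380,115), aligned with the tool; the orange one is at (425,230).

```bash
python3 - <<'E'
from m import *
g,P,h=cloud('wrist','w1',(335,50,400,175))
m=(P[:,2]>.152)&(P[:,2]<.17);print('lug',m.sum(),P[m].mean(0),rect(P[m]))
m=(P[:,2]>.08)&(P[:,2]<.14);print(rect(P[m]))
E
```

```text
lug 848 [ 0.47995665 -0.2441227   0.15998882] ((480.30938720703125, -244.7120361328125), (40.20783996582031, 16.565814971923828), 69.77351379394531)
((480.5923767089844, -245.00283813476562), (117.15264129638672, 17.054946899414062), 69.5792236328125)
```

Call:
step_arm([
  {"x": 0.034, "y": 0.022, "z": 0, "ax": -0.2, "ay": -0.2, "az": 0.3, "claw": 0.07},
  {"x": 0.034, "y": 0.022, "z": 0, "ax": -0.2, "ay": -0.2, "az": 0.3, "claw": 0.07},
  {"x": 0.005, "y": 0.004, "z": 0, "ax": 0, "ay": 0, "az": 0, "claw": 0.07},
  {"x": 0, "y": 0, "z": 0, "ax": 0, "ay": 0, "az": 0, "claw": 0.07},
])

```text
time_s: 1.98
ee_pos: [0.4769, -0.2491, 0.2375]
eef_rot: [-3.138, -0.003, 1.22]
force: [-0.2, 0.2, 0.7]
grip_width: 0.0721
```

```bash
python3 d.py .48 -.246 .128 70
```

```text
t 1.98 at [ 0.4769 -0.2491  0.2375] rot [-1.798e+02 -1.500e-01  6.989e+01] F [-0.2   0.19  0.69] w 0.0721
shift mm [  3.7   2.2 109.5] turn deg [-0.2  -0.15 -0.11]
```

Call:
step_arm([
  {"x": 0.003, "y": 0.002, "z": 0.03, "ax": -0.2, "ay": -0.1, "az": 0, "claw": 0.06},
  {"x": 0.001, "y": 0, "z": 0.03, "ax": 0, "ay": 0, "az": 0, "claw": 0.06},
  {"x": 0, "y": 0, "z": 0.025, "ax": 0, "ay": 0, "az": 0, "claw": 0.06},
  {"x": 0, "y": 0, "z": 0.02, "ax": 0, "ay": 0, "az": 0, "claw": 0.06},
  {"x": 0, "y": 0, "z": 0, "ax": 0, "ay": 0, "az": 0, "claw": 0.06},
])

```text
time_s: 2.4
ee_pos: [0.4757, -0.2515, 0.1295]
eef_rot: [3.14, 0.001, 1.216]
force: [-0.5, 0.5, -0.3]
grip_width: 0.0601
```

```bash
python3 d.py .48 -.246 .128 70
```

```text
t 2.4 at [ 0.4757 -0.2515  0.1295] rot [1.7988e+02 4.0000e-02 6.9690e+01] F [-0.46  0.53 -0.27] w 0.0601
shift mm [6.6 2.1 1.5] turn deg [ 0.12  0.04 -0.31]
```

Call:
step_arm([
  {"x": 0.006, "y": 0.002, "z": 0.001, "ax": 0, "ay": 0, "az": 0, "claw": 0.06},
  {"x": 0, "y": 0, "z": 0, "ax": 0, "ay": 0, "az": -0.3, "claw": 0.06},
])

```text
time_s: 2.57
ee_pos: [0.4784, -0.2482, 0.1293]
eef_rot: [3.14, 0.001, 1.219]
force: [-0.5, -0.3, 0.1]
grip_width: 0.06
```

```bash
python3 d.py .48 -.246 .128 70;python3 -c "
from h import *
snap('wrist','w2')"
```

```text
t 2.57 at [ 0.4784 -0.2482  0.1293] rot [1.7993e+02 5.0000e-02 6.9830e+01] F [-0.54 -0.29  0.06] w 0.06
shift mm [2.7 0.8 1.3] turn deg [ 0.07  0.05 -0.17]
```

View pics/w2.png

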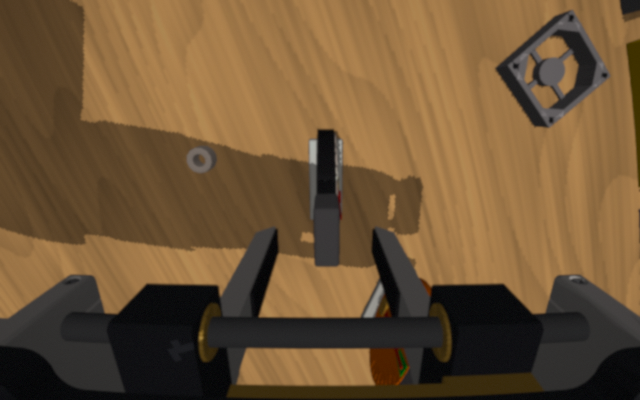

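The lug (326,230) lies centred between the open fingers (275 and 378). Close.

Call:
step_arm([
  {"x": 0.002, "y": 0, "z": 0.001, "ax": 0, "ay": 0, "az": 0, "claw": 0.03},
  {"x": 0, "y": 0, "z": 0, "ax": 0, "ay": 0, "az": 0, "claw": 0.02},
  {"x": 0, "y": 0, "z": 0, "ax": 0, "ay": 0, "az": 0, "claw": 0.005},
  {"x": 0, "y": 0, "z": 0, "ax": 0, "ay": 0, "az": 0, "claw": 0.0},
  {"x": 0, "y": 0, "z": 0, "ax": 0, "ay": 0, "az": 0, "claw": 0.0},
], grip_force=35)

```text
time_s: 3.03
ee_pos: [0.4805, -0.248, 0.1332]
eef_rot: [3.133, 0.003, 1.22]
force: [-0.2, -0.6, -0.1]
grip_width: 0.03
```

Call:
step_arm([
  {"x": 0, "y": 0, "z": 0, "ax": 0, "ay": 0, "az": 0, "claw": 0.0},
  {"x": 0, "y": 0, "z": 0, "ax": 0, "ay": 0, "az": 0, "claw": 0.0},
  {"x": 0, "y": 0, "z": 0, "ax": 0, "ay": 0, "az": 0, "claw": 0.0},
])

```text
time_s: 3.28
ee_pos: [0.4806, -0.248, 0.1337]
eef_rot: [3.132, 0.003, 1.22]
force: [-0.2, -0.3, 0.6]
grip_width: 0.0149
```

```bash
python3 d.py .48 -.246 .128 70
```

```text
t 3.28 at [ 0.4806 -0.248   0.1337] rot [1.7947e+02 1.6000e-01 6.9910e+01] F [-0.22 -0.28  0.65] w 0.0149
shift mm [ 1.7 -1.3  5.6] turn deg [ 0.53  0.16 -0.09]
```

Call:
step_arm([
  {"x": 0, "y": 0, "z": 0, "ax": 0, "ay": 0, "az": 0, "claw": 0.0},
  {"x": 0, "y": 0, "z": -0.02, "ax": 0, "ay": 0, "az": 0, "claw": 0.0},
  {"x": 0, "y": 0, "z": -0.03, "ax": 0, "ay": 0, "az": 0, "claw": 0.0},
])

```text
time_s: 3.53
ee_pos: [0.4777, -0.2462, 0.1786]
eef_rot: [-3.139, 0.001, 1.22]
force: [-0.8, 0.3, -3.0]
grip_width: 0.0147
```

```bash
python3 d.py .48 -.246 .28 95;python3 -c "
from h import *
snap('wrist','w3');snap('scene','s3')"
```

```text
t 3.53 at [ 0.4777 -0.2462  0.1786] rot [-1.7988e+02  3.0000e-02  6.9910e+01] F [-0.78  0.3  -2.97] w 0.0147
shift mm [   0.9    1.9 -101.4] turn deg [-1.300e-01  1.000e-02 -2.509e+01]
```

View pics/s3.png

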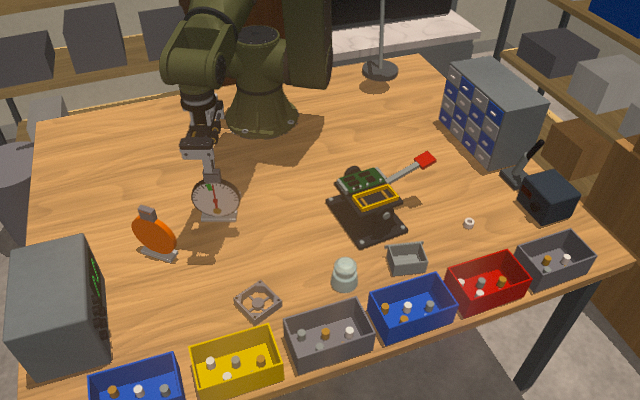

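View pics/w3.png

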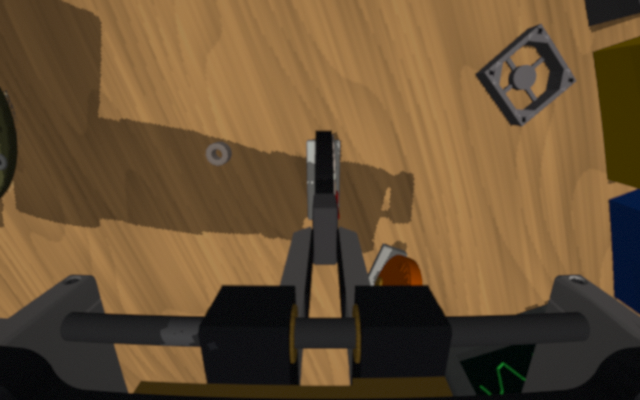

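```bash
python3 - <<'E'
from m import *
p,d,o=load('w3');c=vision.camera_params('wrist')
g,P,h=cloud('wrist','w3',(305,125,350,265))
T=R.from_euler('xyz',o['eef_rot']).inv().apply(P-o['ee_pos'])*1000
for v in range(130,265,6):
    m=(g[:,1]==v)&(T[:,2]<60)
    if m.any(): print(v,m.sum(),T[m].min(0).round(1),T[m].max(0).round(1))
E
```

```text
136 18 [58.3 -8.1 43.3] [59.4  5.8 54.6]
142 19 [54.8 -7.9 34.8] [55.6  6.3 41.5]
148 20 [51.  -7.7 28. ] [51.9  7.  34.6]
154 20 [47.3 -7.6 23.5] [48.   6.8 27.9]
160 20 [43.3 -7.5 18.7] [44.3  6.7 24.6]
166 20 [39.3 -7.5 15.3] [40.5  6.7 21.4]
172 20 [35.6 -7.4 12.2] [36.7  6.6 17. ]
178 19 [31.9 -7.3 10.3] [32.7  6.5 13.4]
184 20 [27.8 -7.3  8.3] [28.7  6.5 11.9]
190 21 [23.5 -7.3  6.7] [24.7  7.2 11. ]
196 25 [ 4.6 -8.6 -1.8] [22.8 10.7 58.7]
202 25 [ -0.5  -8.  -16. ] [23.  10.7 57. ]
208 26 [  4.5  -8.3 -26.1] [22.4  9.5 25.9]
214 27 [  4.6  -8.2 -28. ] [19.1  9.7 11.6]
220 26 [ 13.3  -8.3 -27.7] [ 15.1   7.5 -23.2]
226 32 [  9.7 -10.9 -27.7] [ 11.1  10.  -24.3]
232 45 [  6.2 -12.2 -36. ] [ 10.6  14.3 -25.7]
238 45 [  1.7 -11.6 -44.3] [ 10.5  13.6 -24.9]
244 45 [ -2.1 -11.1 -52.2] [ 10.5  13.1 -25.8]
250 44 [ -6.9 -10.8 -59.4] [ 10.5  12.5 -24.8]
256 45 [-10.9 -10.3 -65.8] [ 10.4  11.9 -25.4]
262 45 [-15.2  -9.9 -71.5] [ 10.2  11.6 -25.5]
```

Call:
step_arm([
  {"x": 0, "y": 0, "z": -0.035, "ax": 0, "ay": 0, "az": -5, "claw": 0.0},
  {"x": 0, "y": 0, "z": -0.035, "ax": 0, "ay": 0, "az": -5, "claw": 0.0},
  {"x": 0, "y": 0, "z": -0.035, "ax": 0, "ay": 0, "az": -5, "claw": 0.0},
  {"x": 0, "y": 0, "z": 0, "ax": 0, "ay": 0, "az": -5, "claw": 0.0},
  {"x": 0, "y": 0, "z": 0, "ax": 0, "ay": 0, "az": -5, "claw": 0.0},
])

```text
time_s: 4.05
ee_pos: [0.4782, -0.2463, 0.2868]
eef_rot: [3.142, 0.001, 1.672]
force: [-0.3, -1.2, -4.4]
grip_width: 0.0146
```

```bash
python3 d.py .58 0.0 .285 95
```

```text
t 4.05 at [ 0.4782 -0.2463  0.2868] rot [1.80e+02 7.00e-02 9.58e+01] F [-0.25 -1.21 -4.35] w 0.0146
shift mm [234.8 126.1   1.5] turn deg [0.   0.07 0.8 ]
```

Call:
step_arm([
  {"x": 0.03, "y": 0.016, "z": 0, "ax": 0, "ay": 0, "az": 0.4, "claw": 0.0},
  {"x": 0.03, "y": 0.016, "z": 0, "ax": 0, "ay": 0, "az": 0.4, "claw": 0.0},
  {"x": 0.03, "y": 0.016, "z": 0, "ax": 0, "ay": 0, "az": 0, "claw": 0.0},
  {"x": 0.03, "y": 0.016, "z": 0, "ax": 0, "ay": 0, "az": 0, "claw": 0.0},
  {"x": 0.03, "y": 0.016, "z": 0, "ax": 0, "ay": 0, "az": 0, "claw": 0.0},
])

```text
time_s: 4.47
ee_pos: [0.5436, -0.0893, 0.2804]
eef_rot: [-3.137, 0.001, 1.657]
force: [-0.2, -0.4, -2.5]
grip_width: 0.0145
```

Call:
step_arm([
  {"x": 0.03, "y": 0.016, "z": 0, "ax": 0, "ay": 0, "az": 0, "claw": 0.0},
  {"x": 0.03, "y": 0.016, "z": 0, "ax": 0, "ay": 0, "az": 0, "claw": 0.0},
  {"x": 0.02, "y": 0.011, "z": 0, "ax": 0, "ay": 0, "az": 0, "claw": 0.0},
  {"x": 0, "y": 0, "z": 0, "ax": 0, "ay": 0, "az": 0, "claw": 0.0},
  {"x": 0, "y": 0, "z": 0, "ax": 0, "ay": 0, "az": 0, "claw": 0.0},
])

```text
time_s: 4.88
ee_pos: [0.5815, 0.0052, 0.2713]
eef_rot: [-3.129, -0.002, 1.663]
force: [-0.1, -0.1, -3.1]
grip_width: 0.0144
```

```bash
python3 d.py .592 .137 .245 95 3.84;python3 -c "
from h import *
snap('wrist','w4')"
```

```text
t 4.88 at [0.5815 0.0052 0.2713] rot [-1.7926e+02 -1.0000e-01  9.5300e+01] F [-0.13 -0.07 -3.13] w 0.0144
shift mm [130.2  23.   26.3] turn deg [-0.75  3.74  0.27]
```

View pics/w4.png

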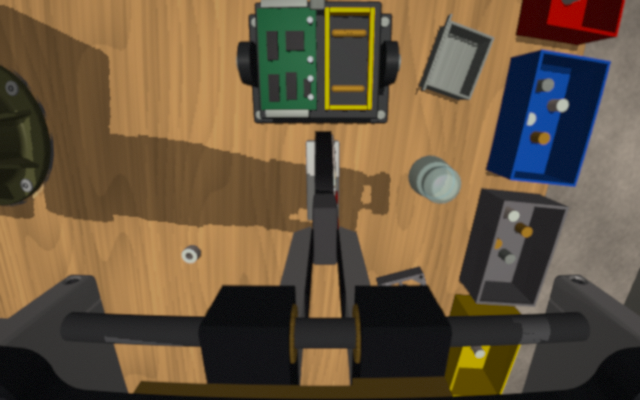

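The pocket is in view at (350,58), studs at (348,33) and (348,88), walls parallel to the tool.

```bash
cat > pk.py <<'E'
import sys
from m import *
tag=sys.argv[1];box=[int(a) for a in sys.argv[2:6]]
g,P,h=cloud('wrist',tag,box)
m=(h[:,0]>22)&(h[:,0]<33)&(h[:,1]>170)&(h[:,2]>110)
X=P[m];print('yellow',m.sum(),np.percentile(X[:,2],[5,50,95]))
Y=X[(X[:,2]>.1)];print('rim by depth',len(Y),rect(Y),Y[:,2].mean())
p,d,o=load(tag);c=vision.camera_params('wrist')
W=onz(c,g[m],.1095,o);print('rim by plane',rect(W))
s=(h[:,0]>10)&(h[:,0]<20)&(h[:,1]>130)&(P[:,2]>.09)&(P[:,2]<.115);print('studs z',s.sum(),P[s].mean(0))
for w in(1,2):
  pass
E
python3 pk.py w4 320 2 382 115
```

```text
yellow 1473 [0.09679796 0.11013312 0.11160772]
rim by depth 1370 ((594.1661987304688, 140.2037353515625), (53.96531677246094, 108.01394653320312), 5.287386417388916) 0.11008345456696374
rim by plane ((594.1022338867188, 140.10421752929688), (53.804954528808594, 107.80299377441406), 5.292928695678711)
studs z 258 [0.59358355 0.14493274 0.0990594 ]
```

```bash
python3 d.py .595 .130 .272 95.2 3.84
```

```text
t 4.93 at [0.5813 0.0049 0.2712] rot [-1.7924e+02 -1.1000e-01  9.5280e+01] F [-0.48 -0.12 -3.68] w 0.0147
shift mm [123.3  25.1  -0.9] turn deg [-0.76  3.73  0.05]
```

Call:
step_arm([
  {"x": 0.03, "y": 0.006, "z": -0.004, "ax": -0.3, "ay": 0, "az": 0, "claw": 0.0},
  {"x": 0.03, "y": 0.006, "z": -0.003, "ax": -0.3, "ay": 0, "az": 0, "claw": 0.0},
  {"x": 0.03, "y": 0.006, "z": -0.002, "ax": 0, "ay": 0, "az": 0, "claw": 0.0},
  {"x": 0.025, "y": 0.005, "z": 0, "ax": 0, "ay": 0, "az": 0, "claw": 0.0},
  {"x": 0.005, "y": 0.002, "z": 0, "ax": 0, "ay": 3.7, "az": 0, "claw": 0.0},
])

```text
time_s: 5.35
ee_pos: [0.5951, 0.1256, 0.277]
eef_rot: [-3.135, -0.064, 1.655]
force: [-1.0, 0.9, -2.6]
grip_width: 0.0143
```

Call:
step_arm([
  {"x": 0, "y": 0, "z": 0, "ax": 0, "ay": 0, "az": 0, "claw": 0.0},
  {"x": 0, "y": 0, "z": 0, "ax": 0, "ay": 0, "az": 0, "claw": 0.0},
])

```text
time_s: 5.52
ee_pos: [0.5952, 0.1241, 0.2758]
eef_rot: [-3.134, -0.065, 1.653]
force: [0.2, -0.1, -3.4]
grip_width: 0.0146
```

```bash
python3 d.py .595 .130 .2575 95.2 3.84;python3 -c "
from h import *
snap('wrist','w5');p,_,_=snap('scene','s5')
cv2.imwrite('pics/s5c.png',cv2.resize(p[80:260,300:450],None,fx=3.3,fy=3.3,interpolation=cv2.INTER_CUBIC)[:,:,::-1])"
```

```text
t 5.52 at [0.5952 0.1241 0.2758] rot [-179.57   -3.74   94.72] F [ 0.21 -0.1  -3.43] w 0.0146
shift mm [ 4.7  0.5 18.6] turn deg [-0.4   0.09 -0.48]
```

View pics/w5.png

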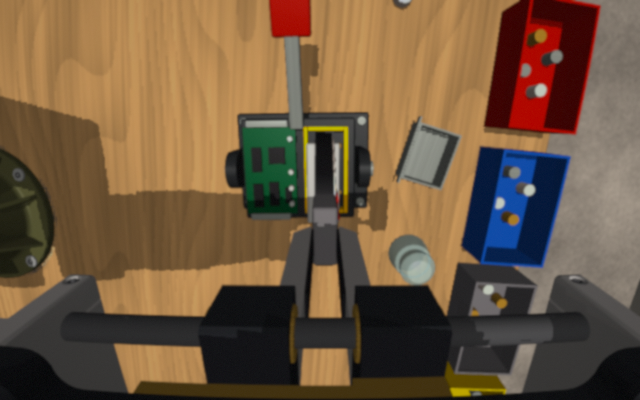

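View pics/s5c.png

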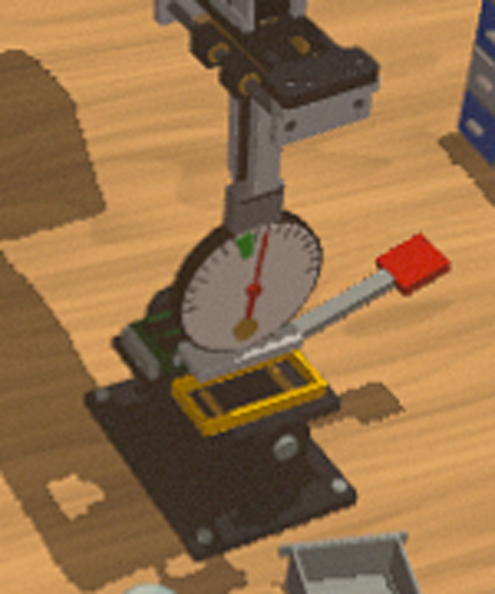

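```bash
python3 - <<'E'
from m import *
p,d,o=load('w5')
g,P,h=cloud('wrist','w5',(295,118,360,215))
psi=np.radians(95.2);ex=np.array([np.cos(psi),np.sin(psi),0]);hx=np.array([np.sin(psi),-np.cos(psi),0])
A=(P)@hx*1000;B=P@ex*1000
ye=(h[:,0]>22)&(h[:,0]<33)&(h[:,1]>150)&(h[:,2]>90)&(P[:,2]>.1)
print('rim hx',np.percentile(A[ye],[1,99]),'y max',np.percentile(B[ye],[99.5]))
ft=(P[:,2]>.125)&(P[:,2]<.175)&(h[:,1]<60)&(h[:,2]>90)
print('foot',ft.sum(),np.percentile(A[ft],[1,99]),np.percentile(B[ft],[1,99]),np.percentile(P[ft][:,2],[2,50,98]))
T=R.from_euler('xyz',o['eef_rot']).inv().apply(P-o['ee_pos'])*1000
cs=(T[:,2]<62)&(T[:,2]>5)&(h[:,2]<60);print('case tool y',np.percentile(T[cs][:,1],[2,98]))
from scipy.optimize import least_squares
# upper edge (min z per x)
up=[(T[cs&(g[:,1]==v)][:,0].mean(),np.median(T[cs&(g[:,1]==v)][:,2])) for v in range(125,195,2) if (cs&(g[:,1]==v)).sum()>8]
up=np.array(up);f=least_squares(lambda q:np.hypot(up[:,0]-q[0],up[:,1]-62.3)-60,[0]);print('x0',f.x,len(up),np.abs(f.fun).mean())
E
python3 pk.py w5 295 118 360 215
```

```text
rim hx [576.75943752 630.46488427] y max [138.67525158]
foot 695 [583.86175422 618.70200937] [ 44.71742443 121.70812475] [0.15267978 0.15543847 0.15766189]
case tool y [-6.95843862  5.12266388]
x0 [-0.60389841] 30 0.35541361510883573
yellow 707 [0.09672419 0.1102404  0.11162535]
rim by depth 654 ((592.3546142578125, 149.37730407714844), (53.756568908691406, 87.54658508300781), 5.530237674713135) 0.10976177994961077
rim by plane ((592.1210327148438, 149.7702178955078), (54.04161071777344, 88.89006042480469), 5.592920303344727)
studs z 43 [0.61049116 0.09729628 0.09898997]
```

Call:
step_arm([
  {"x": 0.007, "y": 0.0025, "z": 0.0, "ax": -0.4, "ay": 0, "az": -0.5, "claw": 0.0},
  {"x": 0, "y": 0, "z": 0, "ax": 0, "ay": 0, "az": 0, "claw": 0.0},
])

```text
time_s: 5.78
ee_pos: [0.5973, 0.1296, 0.2764]
eef_rot: [3.141, -0.063, 1.66]
force: [-0.1, 0.1, -2.8]
grip_width: 0.0143
```

```bash
python3 d.py .5965 .1315 .2325 95.2 3.84
```

```text
t 5.78 at [0.5973 0.1296 0.2764] rot [179.94  -3.62  95.1 ] F [-0.09  0.12 -2.81] w 0.0143
shift mm [-0.8 -0.7 44. ] turn deg [ 0.07  0.22 -0.1 ]
```

Call:
step_arm([
  {"x": 0.001, "y": -0.001, "z": 0.012, "ax": 0, "ay": 0.2, "az": 0, "claw": 0.0},
  {"x": 0, "y": 0, "z": 0.01, "ax": 0, "ay": 0, "az": 0, "claw": 0.0},
  {"x": 0, "y": 0, "z": 0, "ax": 0, "ay": 0, "az": 0, "claw": 0.0},
])

```text
time_s: 6.03
ee_pos: [0.5964, 0.1314, 0.2543]
eef_rot: [3.139, -0.065, 1.66]
force: [-0.5, 0.1, -3.9]
grip_width: 0.0146
```

```bash
python3 d.py .5965 .1315 .2325 95.2 3.84; cat > ft.py <<'E'
import sys
from m import *
tag=sys.argv[1];box=[int(a) for a in sys.argv[2:6]];zf=float(sys.argv[6])
p,d,o=load(tag)
g,P,h=cloud('wrist',tag,box)
psi=np.radians(95.2);ex=np.array([np.cos(psi),np.sin(psi),0]);hx=np.array([np.sin(psi),-np.cos(psi),0])
A=(P)@hx*1000;B=P@ex*1000
ye=(h[:,0]>22)&(h[:,0]<33)&(h[:,1]>150)&(h[:,2]>90)&(P[:,2]>.1)
r=np.percentile(A[ye],[1,99]);print('rim hx',r,r.mean(),'y max',np.percentile(B[ye],[99.5]))
ft=(abs(P[:,2]-zf)<.008)&(h[:,1]<60)&(h[:,2]>80)
r=np.percentile(A[ft],[1,99]);print('foot',ft.sum(),r,r.mean(),np.percentile(B[ft],[1,99]),np.percentile(P[ft][:,2],[2,50,98]))
E
python3 -c "
from h import *
p,_,_=snap('wrist','w6');cv2.imwrite('pics/w6c.png',cv2.resize(p[90:240,260:400],None,fx=4,fy=4,interpolation=cv2.INTER_CUBIC)[:,:,::-1])"; python3 ft.py w6 295 105 362 215 .134
```

```text
t 6.03 at [0.5964 0.1314 0.2543] rot [179.83  -3.72  95.09] F [-0.51  0.11 -3.87] w 0.0146
shift mm [-1.3  0.1 21.7] turn deg [ 0.18  0.12 -0.11]
rim hx [576.78479349 630.58918434] 603.6869889167626 y max [139.8978171]
foot 766 [585.97384035 621.67711432] 603.8254773361801 [ 51.46080298 130.02436051] [0.13135148 0.13399117 0.13635862]
```

View pics/w6c.png

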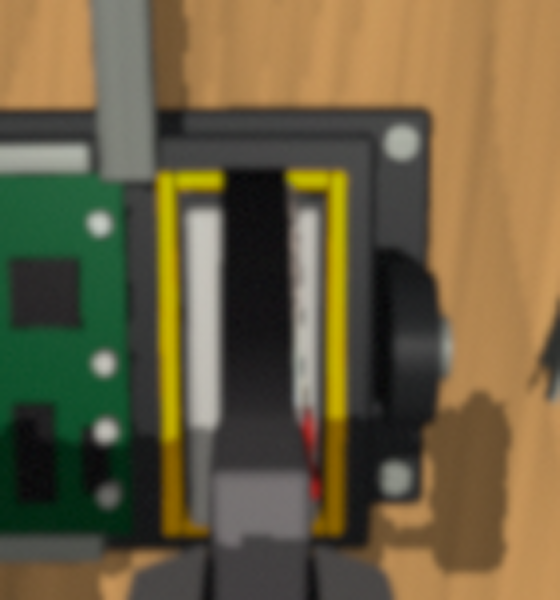

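Foot centred: 0.1 mm off across, about 4 mm gap to the far wall. Lower straight down.

Call:
step_arm([
  {"x": -0.0005, "y": 0, "z": 0.008, "ax": 0, "ay": 0, "az": 0, "claw": 0.0},
  {"x": -0.0005, "y": 0, "z": 0.008, "ax": 0, "ay": 0, "az": 0, "claw": 0.0},
  {"x": 0, "y": 0, "z": 0.004, "ax": 0, "ay": 0, "az": 0, "claw": 0.0},
])

```text
time_s: 6.33
ee_pos: [0.5972, 0.1315, 0.2353]
eef_rot: [3.135, -0.065, 1.66]
force: [1.1, -0.3, -3.1]
grip_width: 0.0148
```

```bash
python3 d.py .5965 .1315 .2325 95.2 3.84; python3 -c "
from h import *
p,_,_=snap('wrist','w7')"; python3 ft.py w7 295 90 370 215 .115
```

```text
t 6.33 at [0.5972 0.1315 0.2353] rot [179.64  -3.7   95.1 ] F [ 1.12 -0.34 -3.14] w 0.0148
shift mm [-0.1 -0.7  2.8] turn deg [ 0.37  0.14 -0.1 ]
rim hx [576.9036895  630.57105517] 603.7373723367233 y max [139.21921365]
foot 792 [576.07092551 622.85588923] 599.4634073675223 [ 51.97613816 159.29512025] [0.11244244 0.11498621 0.1170979 ]
```

Call:
step_arm([
  {"x": 0, "y": -0.001, "z": 0.002, "ax": 0, "ay": 0, "az": 0, "claw": 0.0},
  {"x": 0, "y": 0, "z": 0.0015, "ax": 0, "ay": 0, "az": 0, "claw": 0.0},
])

```text
time_s: 6.55
ee_pos: [0.5973, 0.1311, 0.2342]
eef_rot: [3.13, -0.064, 1.66]
force: [-0.8, -2.9, 8.2]
grip_width: 0.0146
```

Call:
step_arm([
  {"x": 0, "y": 0, "z": -0.0005, "ax": 0, "ay": 0, "az": 0, "claw": 0.02},
  {"x": 0, "y": 0, "z": 0, "ax": 0, "ay": 0, "az": 0, "claw": 0.03},
  {"x": 0, "y": 0, "z": 0, "ax": 0, "ay": 0, "az": 0, "claw": 0.045},
  {"x": 0, "y": 0, "z": 0, "ax": 0, "ay": 0, "az": 0, "claw": 0.06},
  {"x": 0, "y": 0, "z": 0, "ax": 0, "ay": 0, "az": 0, "claw": 0.06},
])

```text
time_s: 6.97
ee_pos: [0.598, 0.1311, 0.237]
eef_rot: [3.126, -0.064, 1.66]
force: [0.5, -0.6, -0.3]
grip_width: 0.0433
```

```bash
python3 d.py .5965 .1315 .2325 95.2 3.84; python3 -c "
from h import *
p,_,_=snap('wrist','w8');cv2.imwrite('pics/w8c.png',cv2.resize(p[70:270,200:450],None,fx=3,fy=3,interpolation=cv2.INTER_CUBIC)[:,:,::-1])
p,_,_=snap('scene','s8')
cv2.imwrite('pics/s8c.png',cv2.resize(p[100:260,300:450],None,fx=3.7,fy=3.7,interpolation=cv2.INTER_CUBIC)[:,:,::-1])"; python3 ft.py w8 295 90 370 215 .113
```

```text
t 6.97 at [0.598  0.1311 0.237 ] rot [179.09  -3.67  95.09] F [ 0.49 -0.55 -0.3 ] w 0.0433
shift mm [ 0.2 -1.6  4.5] turn deg [ 0.91  0.17 -0.11]
rim hx [576.83278464 630.54683388] 603.6898092578026 y max [138.98062994]
foot 736 [587.1215605  658.11143591] 622.6164982031645 [ 50.5972911  130.13868883] [0.10992679 0.11429097 0.11695492]
```

View pics/w8c.png

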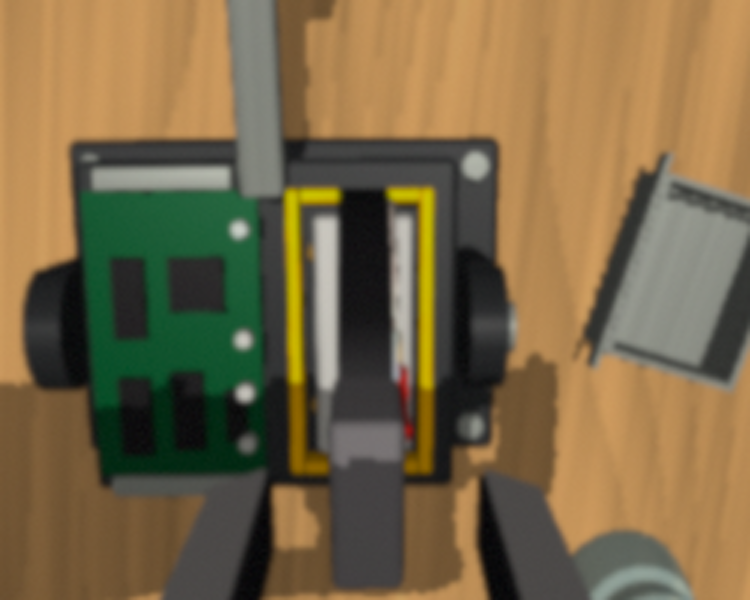

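View pics/s8c.png

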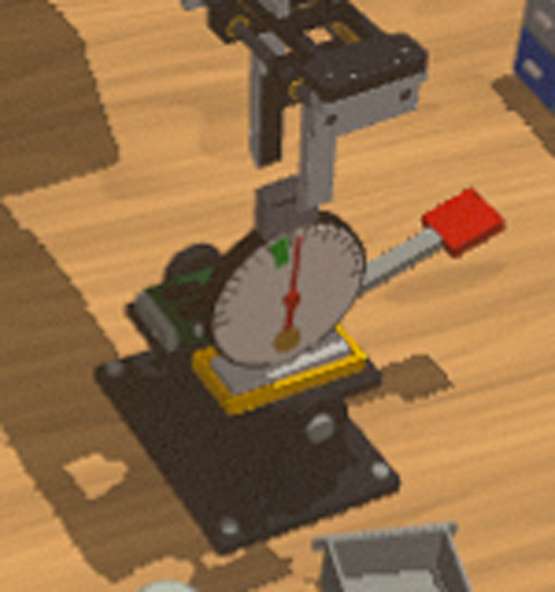

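Call:
step_arm([
  {"x": 0, "y": 0, "z": -0.02, "ax": 0, "ay": 0, "az": 0, "claw": 0.06},
  {"x": 0, "y": 0, "z": -0.035, "ax": 0, "ay": 0, "az": 0, "claw": 0.06},
  {"x": 0, "y": 0, "z": -0.035, "ax": 0, "ay": -3.5, "az": 0, "claw": 0.06},
  {"x": 0.02, "y": 0, "z": 0, "ax": 0, "ay": 0, "az": 0, "claw": 0.05},
  {"x": 0.03, "y": 0, "z": 0, "ax": 0, "ay": 0, "az": 0, "claw": 0.0},
])

```text
time_s: 7.48
ee_pos: [0.5926, 0.1715, 0.3289]
eef_rot: [3.13, 0.0, 1.652]
force: [-0.1, -0.0, -1.7]
grip_width: 0.05
```

```bash
python3 d.py .541 .305 .29 95.2; python3 - <<'E'
from m import *
p,_,o=snap('scene','s9');cv2.imwrite('pics/s9c.png',cv2.resize(p[130:240,310:450],None,fx=5,fy=5,interpolation=cv2.INTER_CUBIC)[:,:,::-1])
E
```

```text
t 7.48 at [0.5926 0.1715 0.3289] rot [1.7935e+02 1.0000e-02 9.4670e+01] F [-0.06 -0.02 -1.72] w 0.05
shift mm [137.3 -41.   38.4] turn deg [ 0.65  0.02 -0.53]
```

View pics/s9c.png

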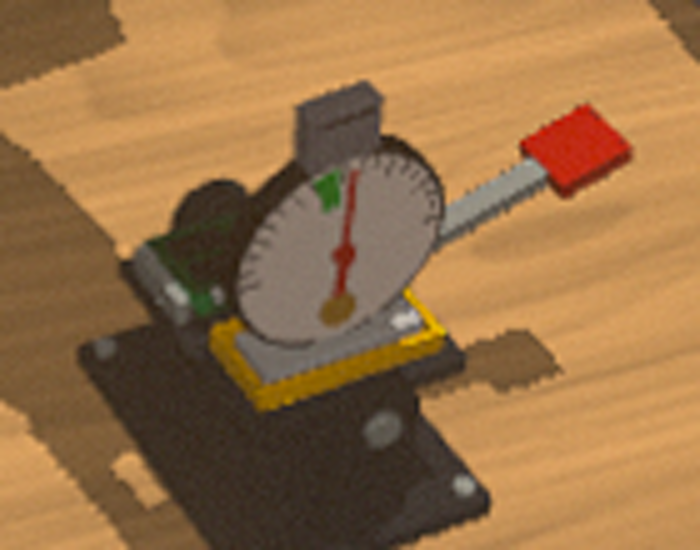

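The gauge stands seated with fingers clear; hub at (379,181), red tip (381,164), green mark (376,168) in the scene picture.

```bash
cat > ang.py <<'E'
import sys
from m import *
tag=sys.argv[1];box=[int(a) for a in sys.argv[2:6]]
p,d,o=load(tag);c=vision.camera_params('scene')
psi=np.radians(95.2);ey=np.array([np.cos(psi),np.sin(psi),0]);hx=np.array([np.sin(psi),-np.cos(psi),0])
p0=np.array([.5936,.1385,.17])+hx*.008
hsv=cv2.cvtColor(p,cv2.COLOR_RGB2HSV).astype(int);u0,v0,u1,v1=box
g=np.stack(np.meshgrid(np.arange(u0,u1),np.arange(v0,v1)),-1).reshape(-1,2);h=hsv[g[:,1],g[:,0]]
def dial(uv):
    oo,dd=rays(c,uv);t=((p0-oo)@hx)/(dd@hx);P=oo+dd*t[:,None];return np.c_[(P-p0)@ey,P[:,2]-p0[2]]*1000
gr=dial(g[(h[:,0]>40)&(h[:,0]<80)&(h[:,1]>110)]);rd=dial(g[((h[:,0]<8)|(h[:,0]>172))&(h[:,1]>120)])
br=dial(g[(h[:,0]>10)&(h[:,0]<25)&(h[:,1]>120)])
print('green',len(gr),gr.mean(0),'red',len(rd),rd.mean(0),rd.min(0),rd.max(0),'brass',len(br),br.mean(0))
v=np.linalg.svd(rd-rd.mean(0))[2][0];v*=np.sign(v[1]);print('red axis deg to -y',np.degrees(np.arctan2(-v[0],v[1])))
# hub is 27.. : red spans tip(52); hub at tip-52 along vertical
top=rd[np.argmax(rd@v)];hub=top-52*v;w=gr.mean(0)-hub
print('hub',hub,'green r',np.hypot(*w),'mark-pointer rad',np.arctan2(-w[0],w[1])-np.arctan2(-v[0],v[1]))
E
python3 ang.py s9 355 158 402 200
```

```text
green 24 [-13.90838999  40.3569975 ] red 44 [-0.48685823  4.81740118] [ -4.73617896 -29.62740682] [ 4.55544261 47.4037124 ] brass 531 [4.45138696 2.87328152]
red axis deg to -y 0.2538613564355608
hub [-1.53069208 -4.59577719] green r 46.62573707945612 mark-pointer rad 0.2642598525946981
```

Call:
step_arm([
  {"x": 0.034, "y": -0.01, "z": 0, "ax": 0.3, "ay": 0, "az": -0.3, "claw": 0.0},
  {"x": 0.034, "y": -0.01, "z": 0, "ax": 0.3, "ay": 0, "az": -0.2, "claw": 0.0},
  {"x": 0.034, "y": -0.01, "z": 0, "ax": 0, "ay": 0, "az": 0, "claw": 0.0},
  {"x": 0.025, "y": -0.008, "z": 0, "ax": 0, "ay": 0, "az": 0, "claw": 0.0},
  {"x": 0, "y": 0, "z": 0, "ax": 0, "ay": 0, "az": 0, "claw": 0.0},
])

```text
time_s: 7.95
ee_pos: [0.5399, 0.3062, 0.3285]
eef_rot: [3.141, -0.001, 1.666]
force: [0.0, 0.4, -0.7]
grip_width: 0.0131
```

```bash
python3 d.py .5425 .308 .2 95.2; python3 -c "
from h import *
snap('wrist','w10')"
```

```text
t 7.95 at [0.5399 0.3062 0.3285] rot [ 1.7997e+02 -7.0000e-02  9.5440e+01] F [ 0.02  0.38 -0.72] w 0.0131
shift mm [  1.4   2.7 128.5] turn deg [ 0.03 -0.07  0.24]
```

View pics/w10.png

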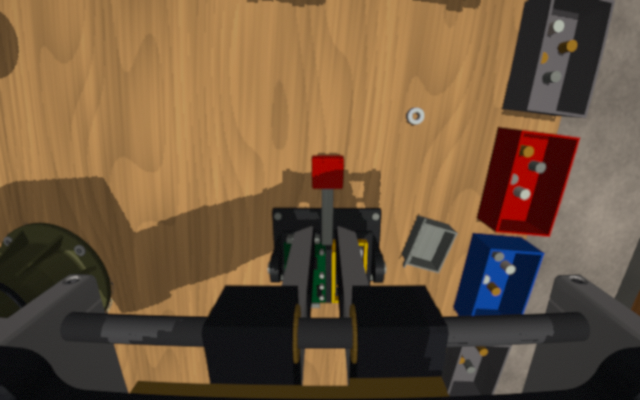

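```bash
python3 - <<'E'
from m import *
g,P,h=cloud('wrist','w10',(295,140,360,200))
m=((h[:,0]<6)|(h[:,0]>174))&(h[:,1]>170)&(P[:,2]>.13);print(P[m].mean(0),rect(P[m]))
E
python3 d.py .5425 .31 .16 95.2
```

```text
[0.54285793 0.3079633  0.15076   ] ((543.1053466796875, 306.3839416503906), (39.29693603515625, 43.708126068115234), 4.67992639541626)
t 8.0 at [0.5407 0.3045 0.3285] rot [ 1.7996e+02 -4.0000e-02  9.5400e+01] F [-0.    0.33  0.36] w 0.0088
shift mm [  5.2   2.2 168.5] turn deg [ 0.04 -0.04  0.2 ]
```

Call:
step_arm([
  {"x": 0.004, "y": 0.002, "z": 0.035, "ax": 0, "ay": 0, "az": 0.2, "claw": 0.0},
  {"x": 0.002, "y": 0.0, "z": 0.035, "ax": 0, "ay": 0, "az": 0, "claw": 0.0},
  {"x": 0.002, "y": 0, "z": 0.035, "ax": 0, "ay": 0, "az": 0, "claw": 0.0},
  {"x": 0.002, "y": 0, "z": 0.03, "ax": 0, "ay": 0, "az": 0, "claw": 0.0},
  {"x": 0, "y": 0, "z": 0.02, "ax": 0, "ay": 0, "az": 0, "claw": 0.0},
])

```text
time_s: 8.42
ee_pos: [0.5459, 0.312, 0.1732]
eef_rot: [3.13, -0.004, 1.66]
force: [1.1, 0.1, 0.8]
grip_width: 0.0002
```

```bash
python3 d.py .543 .311 .12 95.2
```

```text
t 8.42 at [0.5459 0.312  0.1732] rot [179.35  -0.22  95.12] F [1.07 0.08 0.84] w 0.0002
shift mm [-0.9 -3.6 53.2] turn deg [ 0.65 -0.22 -0.08]
```

Call:
step_arm([
  {"x": -0.001, "y": -0.003, "z": 0.015, "ax": 0.6, "ay": -0.2, "az": 0, "claw": 0.0},
  {"x": 0, "y": 0, "z": 0.01, "ax": 0, "ay": 0, "az": 0, "claw": 0.0},
  {"x": 0, "y": 0, "z": 0.008, "ax": 0, "ay": 0, "az": 0, "claw": 0.0},
  {"x": 0, "y": 0, "z": 0.008, "ax": 0, "ay": 0, "az": 0, "claw": 0.0},
])

```text
time_s: 8.75
ee_pos: [0.5436, 0.3068, 0.1271]
eef_rot: [-3.138, 0.002, 1.657]
force: [-1.0, 0.8, 1.9]
grip_width: 0.0005
```

Call:
step_arm([
  {"x": 0, "y": 0, "z": 0.008, "ax": 0, "ay": 0, "az": 0, "claw": 0.0},
  {"x": 0, "y": 0, "z": 0.008, "ax": 0, "ay": 0, "az": 0, "claw": 0.0},
  {"x": 0, "y": 0, "z": 0.006, "ax": 0, "ay": 0, "az": 0, "claw": 0.0},
])

```text
time_s: 9.0
ee_pos: [0.5451, 0.3074, 0.1058]
eef_rot: [3.141, -0.001, 1.657]
force: [-1.2, 1.6, 3.3]
grip_width: 0.0004
```

```bash
python3 d.py .543 .311 .1035 95.2; python3 -c "
from h import *
p,_,_=snap('scene','s11');cv2.imwrite('pics/s11c.png',cv2.resize(p[130:240,310:450],None,fx=5,fy=5,interpolation=cv2.INTER_CUBIC)[:,:,::-1])"
```

```text
t 9.0 at [0.5451 0.3074 0.1058] rot [ 1.7996e+02 -4.0000e-02  9.4920e+01] F [-1.18  1.57  3.32] w 0.0004
shift mm [ 3.8 -1.8  2.3] turn deg [ 0.04 -0.04 -0.28]
```

View pics/s11c.png

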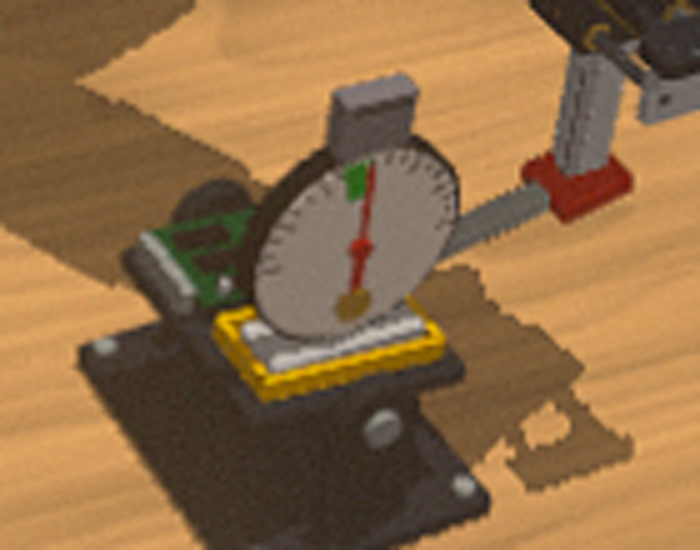

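The pointer now stands at the right edge of the green; a bit more is needed.

```bash
python3 ang.py s11 360 158 405 195; python3 ang.py s9 355 158 402 200|tail -1
```

```text
green 23 [ 0.88633602 41.10958087] red 43 [9.26838591 0.42235363] [  3.40749412 -29.53858957] [15.76087877 46.68078184] brass 426 [17.47096355  4.57897737]
red axis deg to -y -1.2374365073345235
hub [ 8.33119596 -5.30709106] green r 47.00992844348294 mark-pointer rad 0.18063473431855667
hub [-1.53069208 -4.59577719] green r 46.62573707945612 mark-pointer rad 0.2642598525946981
```

Call:
step_arm([
  {"x": 0.001, "y": 0, "z": 0.007, "ax": 0, "ay": 0, "az": 0, "claw": 0.0},
  {"x": 0, "y": 0, "z": 0.006, "ax": 0, "ay": 0, "az": 0, "claw": 0.0},
  {"x": 0, "y": 0, "z": 0.003, "ax": 0, "ay": 0, "az": 0, "claw": 0.0},
])

```text
time_s: 9.3
ee_pos: [0.5453, 0.3091, 0.089]
eef_rot: [3.139, -0.002, 1.657]
force: [-0.5, 2.7, 3.6]
grip_width: 0.0006
```

```bash
python3 d.py .543 .311 .1035 95.2; python3 -c "
from h import *
p,_,_=snap('scene','s12');cv2.imwrite('pics/s12c.png',cv2.resize(p[130:240,310:450],None,fx=5,fy=5,interpolation=cv2.INTER_CUBIC)[:,:,::-1])"; python3 ang.py s12 360 158 405 195
```

```text
t 9.3 at [0.5453 0.3091 0.089 ] rot [ 1.7988e+02 -1.0000e-01  9.4940e+01] F [-0.54  2.67  3.63] w 0.0006
shift mm [  2.1  -2.1 -14.5] turn deg [ 0.12 -0.1  -0.26]
green 20 [-5.11829628 40.58750824] red 41 [16.61006842 -0.71144554] [ 11.95568437 -30.59079604] [21.79989022 43.715459  ] brass 413 [4.15100561 8.86617927]
red axis deg to -y -0.6515637477693055
hub [17.62936476 -8.28117869] green r 53.90366077209977 mark-pointer rad 0.44702864802139824
```

View pics/s12c.png

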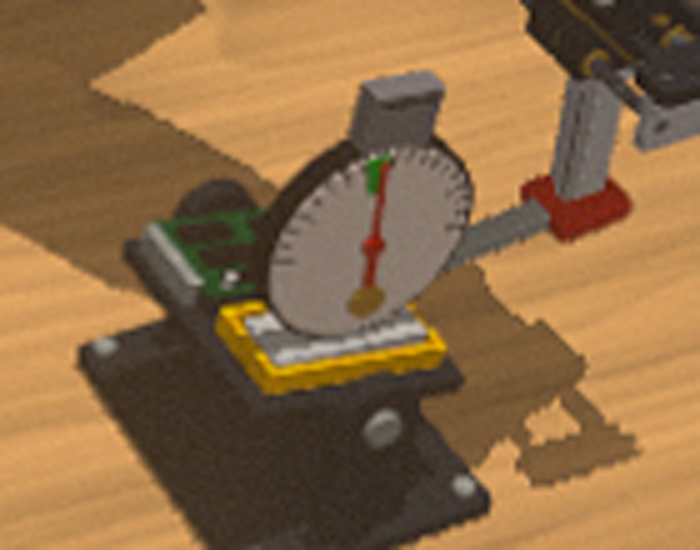

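The colour masks caught circuit-board green, so I'll redo the angle in polar form about the dial centre, restricted to the mark's radius band.

```bash
cat > ang2.py <<'E'
import sys
from m import *
c=vision.camera_params('scene')
psi=np.radians(95.2);ey=np.array([np.cos(psi),np.sin(psi),0]);hx=np.array([np.sin(psi),-np.cos(psi),0])
p0=np.array([.5936,.1385,.17])+hx*.008
f=8
for a in sys.argv[1:]:
    p,d,o=load(a)
    # upsampled sub-pixel grid around the dial
    u=np.arange(350,410,1/f);v=np.arange(155,205,1/f);G=np.stack(np.meshgrid(u,v),-1)
    I=cv2.remap(p,G[...,0].astype(np.float32),G[...,1].astype(np.float32),cv2.INTER_CUBIC)
    oo,dd=rays(c,G.reshape(-1,2));t=((p0-oo)@hx)/(dd@hx);P=oo+dd*t[:,None]
    Y=((P-p0)@ey*1000).reshape(I.shape[:2]);Z=((P[:,2]-p0[2])*1000).reshape(I.shape[:2])
    H=cv2.cvtColor(I,cv2.COLOR_RGB2HSV).astype(int)
    Ii=I.astype(int)
    red=(Ii[...,0]-Ii[...,1]>50)&((H[...,0]<7)|(H[...,0]>173))&(H[...,1]>110)
    n,l,s,ce=cv2.connectedComponentsWithStats(red.astype(np.uint8));k=1+np.argmax([s[i,4] if s[i,0]<0.8*len(u) else 0 for i in range(1,n)]);red=l==k
    # hub: thickest place of the red component
    dt=cv2.distanceTransform(red.astype(np.uint8),cv2.DIST_L2,5);hb=np.unravel_index(dt.argmax(),dt.shape);w=dt>dt.max()*.75
    hub=np.array([Y[w].mean(),Z[w].mean()])
    r=np.hypot(Y-hub[0],Z-hub[1]);th=np.arctan2(-(Y-hub[0]),Z-hub[1])
    ye,ze=Y[red],Z[red];nd=red&(r>20)&(th>-1)&(th<1)
    gr=(Ii[...,1]-Ii[...,0]>25)&(Ii[...,1]-Ii[...,2]>25)&(r>30)&(r<58)&(np.abs(th)<.7)
    print(a,'hub',hub.round(1),'tip r',r[red].max().round(1),'pointer',th[nd].mean().round(3),'green',np.percentile(th[gr],[2,50,98]).round(3),'r',np.percentile(r[gr],[2,98]).round(1))
E
python3 ang2.py s8 s9 s11 s12
```

```text
s8 hub [-0.1 -5.1] tip r 53.4 pointer 0.012 green [0.181 0.287 0.394] r [36.3 57.4]
s9 hub [ 1.3 -7.3] tip r 55.2 pointer 0.054 green [0.204 0.304 0.404] r [38.8 57.7]
s11 hub [ 8. -5.] tip r 51.7 pointer -0.06 green [0.058 0.155 0.248] r [35.8 56.4]
s12 hub [16.5 -5.6] tip r 50.4 pointer -0.026 green [-0.011  0.121  0.186] r [36.7 57.3]
```

```bash
python3 - <<'E'
from m import *
print(ctrl.get_obs()['ee_pos'],ctrl.get_obs()['force'])
for a in('s9','s11','s12'):
    g,P,h=cloud('scene',a,(400,145,440,190))
    m=((h[:,0]<6)|(h[:,0]>174))&(h[:,1]>170)
    X=P[m];print(a,m.sum(),X.mean(0).round(4),np.percentile(X[:,2],[2,50,98]).round(4),np.percentile(X[:,0],[2,98]).round(3),np.percentile(X[:,1],[2,98]).round(3))
    A=np.c_[X[:,:2],np.ones(len(X))]
p,_,_=snap('scene','s13');cv2.imwrite('pics/s13c.png',cv2.resize(p[130:200,350:450],None,fx=7,fy=7,interpolation=cv2.INTER_CUBIC)[:,:,::-1])
E
python3 ang2.py s13
```

```text
[0.54516565 0.30900781 0.08852551] [1.24323705 1.58959885 2.50361491]
s9 194 [0.5471 0.3023 0.1479] [0.1396 0.1481 0.1555] [0.526 0.567] [0.283 0.322]
s11 98 [0.5527 0.3039 0.1262] [0.1185 0.1262 0.1327] [0.528 0.566] [0.286 0.327]
s12 102 [0.5543 0.3079 0.1107] [0.1044 0.111  0.1153] [0.527 0.568] [0.289 0.331]
s13 hub [17.  -3.6] tip r 40.9 pointer 0.005 green [-0.023  0.143  0.211] r [35.  56.1]
```

View pics/s13c.png

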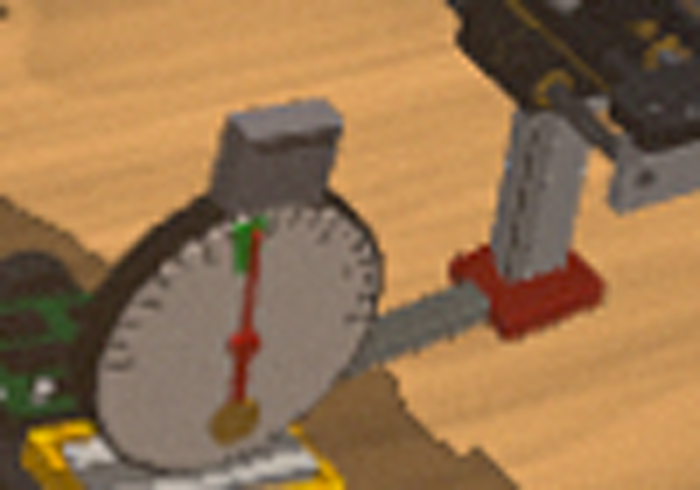

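Call:
step_arm([
  {"x": 0, "y": 0, "z": 0.005, "ax": 0, "ay": 0, "az": 0, "claw": 0.0},
  {"x": 0, "y": 0, "z": 0.005, "ax": 0, "ay": 0, "az": 0, "claw": 0.0},
  {"x": 0, "y": 0, "z": 0.003, "ax": 0, "ay": 0, "az": 0, "claw": 0.0},
  {"x": 0, "y": 0, "z": 0, "ax": 0, "ay": 0, "az": 0, "claw": 0.0},
])

```text
time_s: 9.73
ee_pos: [0.5456, 0.3096, 0.0759]
eef_rot: [3.138, -0.002, 1.657]
force: [-0.1, 1.7, 3.8]
grip_width: 0.0003
```

```bash
cat > look.py <<'E'
import sys
from m import *
a=sys.argv[1]
o=ctrl.get_obs();print(o['time_s'],o['ee_pos'],o['force'])
p,_,_=snap('scene',a);cv2.imwrite('pics/%sc.png'%a,cv2.resize(p[130:200,350:450],None,fx=7,fy=7,interpolation=cv2.INTER_CUBIC)[:,:,::-1])
g,P,h=cloud('scene',a,(400,145,440,190))
m=((h[:,0]<6)|(h[:,0]>174))&(h[:,1]>170);print(P[m].mean(0))
E
python3 look.py s14; python3 ang2.py s14
```

```text
9.7333 [0.54561027 0.30957704 0.07590746] [-0.14464814  1.74375003  3.7813053 ]
[0.55465141 0.30934888 0.0977688 ]
s14 hub [22.8 -7.2] tip r 35.5 pointer 0.034 green [-0.096 -0.012  0.146] r [40.3 57.5]
```

View pics/s14c.png

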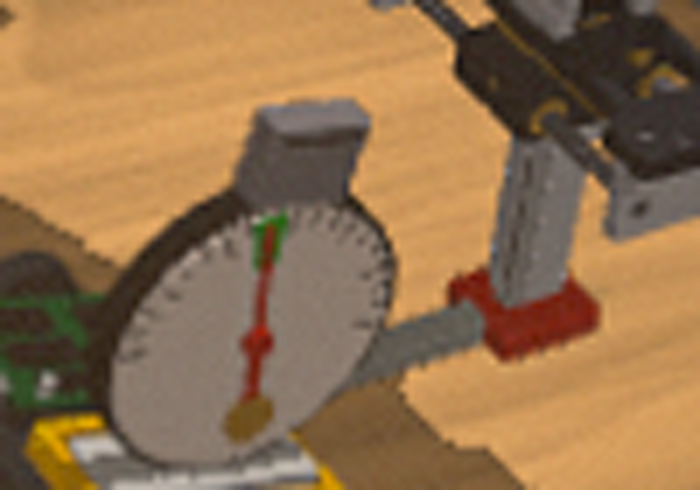

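The pointer is centred in the green (262,240). Hold and check for drift.

Call:
step_arm([
  {"x": 0, "y": 0, "z": 0.001, "ax": 0, "ay": 0, "az": 0, "claw": 0.0},
  {"x": 0, "y": 0, "z": 0, "ax": 0, "ay": 0, "az": 0, "claw": 0.0},
  {"x": 0, "y": 0, "z": 0, "ax": 0, "ay": 0, "az": 0, "claw": 0.0},
  {"x": 0, "y": 0, "z": 0, "ax": 0, "ay": 0, "az": 0, "claw": 0.0},
  {"x": 0, "y": 0, "z": 0, "ax": 0, "ay": 0, "az": 0, "claw": 0.0},
])

```text
time_s: 10.2
ee_pos: [0.5456, 0.3096, 0.0756]
eef_rot: [3.138, -0.002, 1.657]
force: [-1.1, 1.9, 4.6]
grip_width: 0.0004
```

Call:
step_arm([
  {"x": 0, "y": 0, "z": 0, "ax": 0, "ay": 0, "az": 0, "claw": 0.0},
  {"x": 0, "y": 0, "z": 0, "ax": 0, "ay": 0, "az": 0, "claw": 0.0},
  {"x": 0, "y": 0, "z": 0, "ax": 0, "ay": 0, "az": 0, "claw": 0.0},
  {"x": 0, "y": 0, "z": 0, "ax": 0, "ay": 0, "az": 0, "claw": 0.0},
  {"x": 0, "y": 0, "z": 0, "ax": 0, "ay": 0, "az": 0, "claw": 0.0},
])

```text
time_s: 10.62
ee_pos: [0.5456, 0.3096, 0.0758]
eef_rot: [3.138, -0.002, 1.657]
force: [-1.2, 2.2, 3.9]
grip_width: 0.0004
```

```bash
python3 look.py s15; python3 ang2.py s15
```

```text
10.6167 [0.54563612 0.30956423 0.07581809] [-1.24247903  2.15696011  3.93590007]
[0.55425011 0.30911269 0.09745172]
s15 hub [22.9 -7.1] tip r 38.5 pointer 0.01 green [-0.089  0.084  0.144] r [42.9 57.6]
```

View pics/s15c.png

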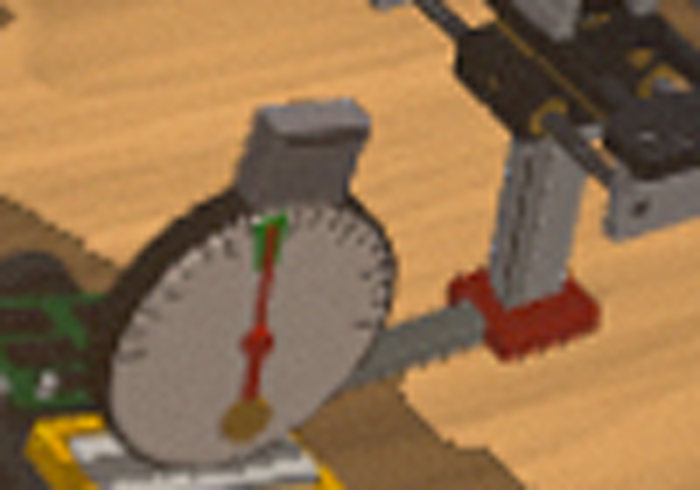

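Settled, the pointer sits slightly right of the green's middle (about 0.03 rad); press about 5 mm further.

Call:
step_arm([
  {"x": 0, "y": 0, "z": 0.003, "ax": 0, "ay": 0, "az": 0, "claw": 0.0},
  {"x": 0, "y": 0, "z": 0.003, "ax": 0, "ay": 0, "az": 0, "claw": 0.0},
  {"x": 0, "y": 0, "z": 0, "ax": 0, "ay": 0, "az": 0, "claw": 0.0},
  {"x": 0, "y": 0, "z": 0, "ax": 0, "ay": 0, "az": 0, "claw": 0.0},
  {"x": 0, "y": 0, "z": 0, "ax": 0, "ay": 0, "az": 0, "claw": 0.0},
])

```text
time_s: 11.08
ee_pos: [0.5458, 0.3097, 0.0691]
eef_rot: [3.138, -0.003, 1.657]
force: [-1.3, 1.7, 3.9]
grip_width: -0.0001
```

Call:
step_arm([
  {"x": 0, "y": 0, "z": 0, "ax": 0, "ay": 0, "az": 0, "claw": 0.0},
  {"x": 0, "y": 0, "z": 0, "ax": 0, "ay": 0, "az": 0, "claw": 0.0},
  {"x": 0, "y": 0, "z": 0, "ax": 0, "ay": 0, "az": 0, "claw": 0.0},
  {"x": 0, "y": 0, "z": 0, "ax": 0, "ay": 0, "az": 0, "claw": 0.0},
  {"x": 0, "y": 0, "z": 0, "ax": 0, "ay": 0, "az": 0, "claw": 0.0},
])

```text
time_s: 11.5
ee_pos: [0.5458, 0.3097, 0.0693]
eef_rot: [3.138, -0.003, 1.657]
force: [-1.6, 3.0, 3.7]
grip_width: 0.0007
```

```bash
python3 look.py s16; python3 ang2.py s16
```

```text
11.5 [0.54580714 0.30971007 0.06928681] [-1.5667643   2.96857267  3.72525487]
[0.55424089 0.30668833 0.09120277]
s16 hub [25.6 -7.6] tip r 40.9 pointer 0.007 green [-0.139 -0.08   0.097] r [38.7 57.3]
```

View pics/s16c.png

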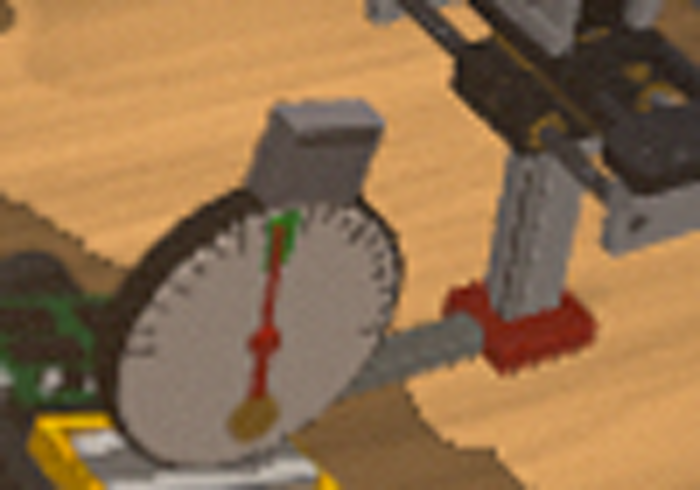

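View pics/s16.png

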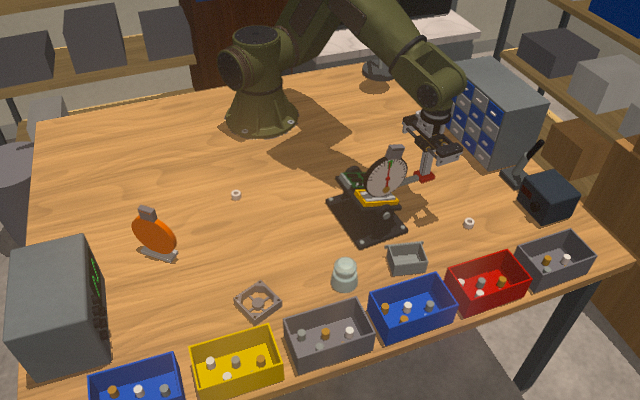

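The pointer is now marginally past the middle, and parallax (the camera sits left of and above a needle that stands off the face) adds to that. I'll ease back about 4 mm to sit between the two.

Call:
step_arm([
  {"x": 0, "y": 0, "z": -0.004, "ax": 0, "ay": 0, "az": 0, "claw": 0.0},
  {"x": 0, "y": 0, "z": 0, "ax": 0, "ay": 0, "az": 0, "claw": 0.0},
  {"x": 0, "y": 0, "z": 0, "ax": 0, "ay": 0, "az": 0, "claw": 0.0},
  {"x": 0, "y": 0, "z": 0, "ax": 0, "ay": 0, "az": 0, "claw": 0.0},
  {"x": 0, "y": 0, "z": 0, "ax": 0, "ay": 0, "az": 0, "claw": 0.0},
])

```text
time_s: 11.97
ee_pos: [0.5459, 0.3095, 0.0739]
eef_rot: [3.137, -0.003, 1.657]
force: [-1.2, 1.9, 3.8]
grip_width: 0.0003
```

Call:
step_arm([
  {"x": 0, "y": 0, "z": 0, "ax": 0, "ay": 0, "az": 0, "claw": 0.0},
  {"x": 0, "y": 0, "z": 0, "ax": 0, "ay": 0, "az": 0, "claw": 0.0},
  {"x": 0, "y": 0, "z": 0, "ax": 0, "ay": 0, "az": 0, "claw": 0.0},
  {"x": 0, "y": 0, "z": 0, "ax": 0, "ay": 0, "az": 0, "claw": 0.0},
  {"x": 0, "y": 0, "z": 0, "ax": 0, "ay": 0, "az": 0, "claw": 0.0},
])

```text
time_s: 12.38
ee_pos: [0.5459, 0.3095, 0.0737]
eef_rot: [3.137, -0.003, 1.657]
force: [-0.8, 2.5, 4.2]
grip_width: 0.0004
```

Call:
step_arm([
  {"x": 0, "y": 0, "z": 0, "ax": 0, "ay": 0, "az": 0, "claw": 0.0},
  {"x": 0, "y": 0, "z": 0, "ax": 0, "ay": 0, "az": 0, "claw": 0.0},
  {"x": 0, "y": 0, "z": 0, "ax": 0, "ay": 0, "az": 0, "claw": 0.0},
  {"x": 0, "y": 0, "z": 0, "ax": 0, "ay": 0, "az": 0, "claw": 0.0},
  {"x": 0, "y": 0, "z": 0, "ax": 0, "ay": 0, "az": 0, "claw": 0.0},
])

```text
time_s: 12.8
ee_pos: [0.5459, 0.3095, 0.0737]
eef_rot: [3.137, -0.003, 1.657]
force: [-0.1, 1.1, 3.6]
grip_width: 0.0004
```

```bash
python3 look.py s17; python3 ang2.py s17
```

```text
12.8 [0.54593298 0.30951086 0.07370681] [-0.14128836  1.10921036  3.59731599]
[0.5543473  0.3083641  0.09513384]
s17 hub [23.2 -7.3] tip r 33.9 pointer -0.013 green [-0.115  0.004  0.118] r [43.4 57.1]
```

View pics/s17c.png

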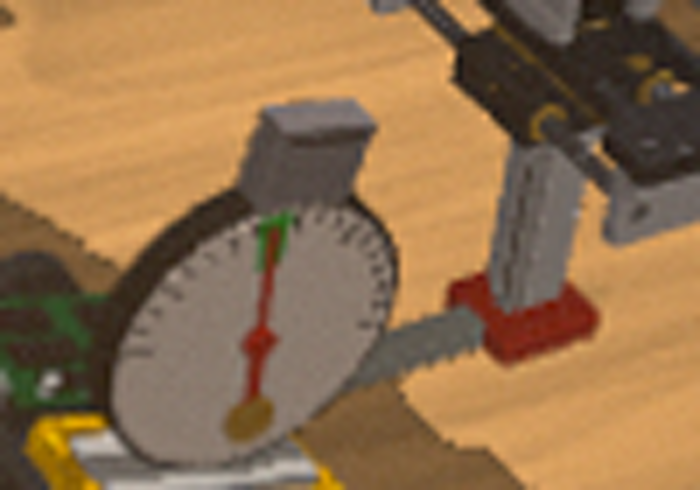

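The pointer is centred (green from -0.115 to +0.118 rad about it), it is steady, and the push is about 3.6 N. Hand in.

```bash
python3 -c "
from station import ticket
print(ticket.hand_in())"
```

```text
the job is handed in; nothing more can be done
None
```

The gauge is seated on the studs in the yellow-walled pocket with its dial facing away from the robot, and I let go of it. The closed fingers are holding the lever down, and I handed the job in at about 13 s; the hand-in gave no verdict.

**Last checks**
- **Pointer:** it was still and centred in the green mark. The mark's edges showed at -0.115 and +0.118 rad either side of it.
- **Push:** about 3.6 N on the lever, steady over the last 0.8 s.
- **Bystanders:** none of the other parts had visibly moved in the last full view, just before the final 4 mm lever adjustment. I did not measure their positions.

**Checks that disagreed**
- **Lever height:** while pressing, the measured tool tip read about 20 mm below the paddle height seen by the scene camera. I set the lever by the dial picture instead; the picture showed the fingers resting on the paddle.
- **Pocket position:** the top and wrist cameras differed by about 2–3 mm. I used the wrist camera for the placing.
- **Pointer angle:** early readings of how far the pointer had to travel scattered between 0.26 and 0.30 rad. My automatic reading also caught circuit-board green once, so I redid it around the dial's centre.
- **Parallax:** the needle stands off the dial face, so the real offset from the mark's middle could be up to about 0.03 rad, inside the 0.11 rad allowed.

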